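Level scoop of bearing balls

TASK

Use the red-handled scoop to dig a heaped scoopful of brass balls out of the blue bin: its trough full with a row of three, and at least one more ball riding on top. Holding the scoop level, pass it under the bin's yellow strike bar so that the bar pushes every extra ball off, back into the bin. Then stand the level scoop, with exactly three balls in it, upright in the shallow grey tray and let go; spill no ball, do not handle the balls with the fingers, and leave the grease cartridge, chuck and lamp where they are.

Things in the scene. Friction and masses are not known exactly. Their poses are not given: they have to be found in the camera images.
- bin: Blue sheet-metal bin, fixed, balls in its lane. Origin: centre of the lane's underside; x along the lane to its far end wall, y left, z up (mm below in these axes). Lane inside: x -70 to 70, y -41 to 41, flat floor at z 4. Walls 4 thick, tops at z: left 50, right 26, near end 22, far end 60.
- apron (a point): Middle of the bin's apron, right of the lane; axes as the bin's. The apron rises from z 26 at y -43 to z 54 at y -101 (bin axes, mm); balls dropped on it roll into the lane. Round it the near and right walls are 64 high, the far wall 70; outer right face y -105.
- bar_end (a point): Middle of the lower edge of the free near end of the yellow strike bar; axes as the bin's. In bin axes the bar spans x 22 to 84, y -62 to -54, z 93 to 105 mm, on a post behind the far wall (x 74 to 84, y -66 to -50, z to 104).
- scoop_fold (a point): Grey folded-sheet (2 mm) scoop, 140 to 230 g, loose, stands by itself. Point: underside, middle of the fold between floor and lip; x forward, y left, z up when level. Trough inside 69 mm wide (outside 73), floor x -18 to 0, rear wall 19, sides 17 mm high; two 6 mm ribs part it into three places. Three balls in a row fill it, tops 24 mm above this point; balls on top of them have centres 26 to 28 mm above it.
- lip_tip (a point): Middle of the lip's front edge, 23 mm ahead of and 24 mm above the fold; axes as scoop_fold. The lip rises forward at 45 degrees, 31 mm long, with 3 mm sides. Pitched 45 degrees nose down it lies flat, its underside 0.6 mm below the fold; balls pushed against the far wall then roll onto it, two rows deep. If they wedge as levelled, rock the scoop sideways to settle a row.
- scoop_grip (a point): Centre of the red grip, 39 mm behind and 82 mm above the fold; axes as scoop_fold. Flat bar 12 mm thick (along y), 20 mm wide, 52 mm long; with the scoop level it leans back 15 degrees from vertical (upper end to the rear); below it a 10 mm round stem runs to the rear wall.
- scoop_base (a point): Centre of the scoop's flat underside (standing surface x -42 to 0, its rear part 40 mm wide), 21 mm behind the fold; axes as scoop_fold. Nose down 45 degrees, its rear end is 30 mm behind and 30 mm above the fold. With the scoop level and this point 66 mm above the bench, the strike bar passes 3 mm above a row of balls.
- slot_left (a point): Place of the left (22.5 mm to the left) ball of the scoop's full row: where its centre lies, 5.5 mm behind and 13 mm above the fold.
- slot_mid (a point): Place of the middle ball of the scoop's full row: where its centre lies, 5.5 mm behind and 13 mm above the fold.
- slot_right (a point): Place of the right (22.5 mm to the right) ball of the scoop's full row: where its centre lies, 5.5 mm behind and 13 mm above the fold.
- ball1: Brass ball, 22 mm diameter, 30 g, smooth and rolling freely, one of nine alike in the lane. Origin at its centre.
- ball2: Brass ball, 22 mm diameter, 30 g, smooth and rolling freely, one of nine alike in the lane. Origin at its centre.
- ball3: Brass ball, 22 mm diameter, 30 g, smooth and rolling freely, one of nine alike in the lane. Origin at its centre.
- ball4: Brass ball, 22 mm diameter, 30 g, smooth and rolling freely, one of nine alike in the lane. Origin at its centre.
- ball5: Brass ball, 22 mm diameter, 30 g, smooth and rolling freely, one of nine alike in the lane. Origin at its centre.
- ball6: Brass ball, 22 mm diameter, 30 g, smooth and rolling freely, one of nine alike in the lane. Origin at its centre.
- ball7: Brass ball, 22 mm diameter, 30 g, smooth and rolling freely, one of nine alike in the lane. Origin at its centre.
- ball8: Brass ball, 22 mm diameter, 30 g, smooth and rolling freely, one of nine alike in the lane. Origin at its centre.
- ball9: Brass ball, 22 mm diameter, 30 g, smooth and rolling freely, one of nine alike in the lane. Origin at its centre.
- dock: Shallow grey tray with a black mat, fixed: 110 x 110 mm, rim 10 mm high and 4 mm thick, floor 4 mm above the bench. Origin: centre of its underside.
- cartridge_center (a point): Middle of a dark upright grease cartridge, 56 mm diameter, 234 mm tall; loose, to be left alone.
- chuck_center (a point): Middle of a pale keyless drill chuck, 43 mm diameter, 50 mm tall; loose, to be left alone.
- lamp_center (a point): Middle of a blue and black flat work lamp, 58 x 118 x 35 mm; loose, to be left alone.

How it is judged:
On the way, in this order (a step that is already met when the one before it is completed fails the run):
1. the scoop, lifted about level clear of the lane, holds a heap: its row of three is full and at least one more ball rides on top (distance between any of ball1, ball2, ball3, ball4, ball5, ball6, ball7, ball8, ball9 and slot_left below 0.01 m and distance between any of ball1, ball2, ball3, ball4, ball5, ball6, ball7, ball8, ball9 and slot_mid below 0.01 m and distance between any of ball1, ball2, ball3, ball4, ball5, ball6, ball7, ball8, ball9 and slot_right below 0.01 m and z of scoop_fold in the frame of bin above 0.04 m and angle between scoop_fold's own z axis and vertical below 0.35 rad and ((x of ball1 in the frame of scoop_fold between -0.02 and 0.03 m and y of ball1 in the frame of scoop_fold between -0.042 and 0.042 m and z of ball1 in the frame of scoop_fold between 0.019 and 0.07 m) or (x of ball2 in the frame of scoop_fold between -0.02 and 0.03 m and y of ball2 in the frame of scoop_fold between -0.042 and 0.042 m and z of ball2 in the frame of scoop_fold between 0.019 and 0.07 m) or (x of ball3 in the frame of scoop_fold between -0.02 and 0.03 m and y of ball3 in the frame of scoop_fold between -0.042 and 0.042 m and z of ball3 in the frame of scoop_fold between 0.019 and 0.07 m) or (x of ball4 in the frame of scoop_fold between -0.02 and 0.03 m and y of ball4 in the frame of scoop_fold between -0.042 and 0.042 m and z of ball4 in the frame of scoop_fold between 0.019 and 0.07 m) or (x of ball5 in the frame of scoop_fold between -0.02 and 0.03 m and y of ball5 in the frame of scoop_fold between -0.042 and 0.042 m and z of ball5 in the frame of scoop_fold between 0.019 and 0.07 m) or (x of ball6 in the frame of scoop_fold between -0.02 and 0.03 m and y of ball6 in the frame of scoop_fold between -0.042 and 0.042 m and z of ball6 in the frame of scoop_fold between 0.019 and 0.07 m) or (x of ball7 in the frame of scoop_fold between -0.02 and 0.03 m and y of ball7 in the frame of scoop_fold between -0.042 and 0.042 m and z of ball7 in the frame of scoop_fold between 0.019 and 0.07 m) or (x of ball8 in the frame of scoop_fold between -0.02 and 0.03 m and y of ball8 in the frame of scoop_fold between -0.042 and 0.042 m and z of ball8 in the frame of scoop_fold between 0.019 and 0.07 m) or (x of ball9 in the frame of scoop_fold between -0.02 and 0.03 m and y of ball9 in the frame of scoop_fold between -0.042 and 0.042 m and z of ball9 in the frame of scoop_fold between 0.019 and 0.07 m))), for 0.1 s.
2. the strike bar pushes a ball that rides on the scoop, held about level (within 20 degrees) (((contact force between ball1 and bin above 0.02 N and (x of ball1 in the frame of scoop_fold between -0.02 and 0.03 m and y of ball1 in the frame of scoop_fold between -0.042 and 0.042 m and z of ball1 in the frame of scoop_fold between 0.019 and 0.07 m) and z of scoop_fold in the frame of bin above 0.04 m and angle between scoop_fold's own z axis and vertical below 0.35 rad) or (contact force between ball2 and bin above 0.02 N and (x of ball2 in the frame of scoop_fold between -0.02 and 0.03 m and y of ball2 in the frame of scoop_fold between -0.042 and 0.042 m and z of ball2 in the frame of scoop_fold between 0.019 and 0.07 m) and z of scoop_fold in the frame of bin above 0.04 m and angle between scoop_fold's own z axis and vertical below 0.35 rad) or (contact force between ball3 and bin above 0.02 N and (x of ball3 in the frame of scoop_fold between -0.02 and 0.03 m and y of ball3 in the frame of scoop_fold between -0.042 and 0.042 m and z of ball3 in the frame of scoop_fold between 0.019 and 0.07 m) and z of scoop_fold in the frame of bin above 0.04 m and angle between scoop_fold's own z axis and vertical below 0.35 rad) or (contact force between ball4 and bin above 0.02 N and (x of ball4 in the frame of scoop_fold between -0.02 and 0.03 m and y of ball4 in the frame of scoop_fold between -0.042 and 0.042 m and z of ball4 in the frame of scoop_fold between 0.019 and 0.07 m) and z of scoop_fold in the frame of bin above 0.04 m and angle between scoop_fold's own z axis and vertical below 0.35 rad) or (contact force between ball5 and bin above 0.02 N and (x of ball5 in the frame of scoop_fold between -0.02 and 0.03 m and y of ball5 in the frame of scoop_fold between -0.042 and 0.042 m and z of ball5 in the frame of scoop_fold between 0.019 and 0.07 m) and z of scoop_fold in the frame of bin above 0.04 m and angle between scoop_fold's own z axis and vertical below 0.35 rad) or (contact force between ball6 and bin above 0.02 N and (x of ball6 in the frame of scoop_fold between -0.02 and 0.03 m and y of ball6 in the frame of scoop_fold between -0.042 and 0.042 m and z of ball6 in the frame of scoop_fold between 0.019 and 0.07 m) and z of scoop_fold in the frame of bin above 0.04 m and angle between scoop_fold's own z axis and vertical below 0.35 rad) or (contact force between ball7 and bin above 0.02 N and (x of ball7 in the frame of scoop_fold between -0.02 and 0.03 m and y of ball7 in the frame of scoop_fold between -0.042 and 0.042 m and z of ball7 in the frame of scoop_fold between 0.019 and 0.07 m) and z of scoop_fold in the frame of bin above 0.04 m and angle between scoop_fold's own z axis and vertical below 0.35 rad) or (contact force between ball8 and bin above 0.02 N and (x of ball8 in the frame of scoop_fold between -0.02 and 0.03 m and y of ball8 in the frame of scoop_fold between -0.042 and 0.042 m and z of ball8 in the frame of scoop_fold between 0.019 and 0.07 m) and z of scoop_fold in the frame of bin above 0.04 m and angle between scoop_fold's own z axis and vertical below 0.35 rad) or (contact force between ball9 and bin above 0.02 N and (x of ball9 in the frame of scoop_fold between -0.02 and 0.03 m and y of ball9 in the frame of scoop_fold between -0.042 and 0.042 m and z of ball9 in the frame of scoop_fold between 0.019 and 0.07 m) and z of scoop_fold in the frame of bin above 0.04 m and angle between scoop_fold's own z axis and vertical below 0.35 rad))).
3. the scoop, still held above the bin, is level-full: three balls in the row and all others back in the bin (distance between any of ball1, ball2, ball3, ball4, ball5, ball6, ball7, ball8, ball9 and slot_left below 0.01 m and distance between any of ball1, ball2, ball3, ball4, ball5, ball6, ball7, ball8, ball9 and slot_mid below 0.01 m and distance between any of ball1, ball2, ball3, ball4, ball5, ball6, ball7, ball8, ball9 and slot_right below 0.01 m and (distance between ball1 and slot_left below 0.01 m or distance between ball1 and slot_mid below 0.01 m or distance between ball1 and slot_right below 0.01 m or (x of ball1 in the frame of bin between -0.076 and 0.076 m and y of ball1 in the frame of bin between -0.107 and 0.047 m and z of ball1 in the frame of bin between 0 and 0.065 m)) and (distance between ball2 and slot_left below 0.01 m or distance between ball2 and slot_mid below 0.01 m or distance between ball2 and slot_right below 0.01 m or (x of ball2 in the frame of bin between -0.076 and 0.076 m and y of ball2 in the frame of bin between -0.107 and 0.047 m and z of ball2 in the frame of bin between 0 and 0.065 m)) and (distance between ball3 and slot_left below 0.01 m or distance between ball3 and slot_mid below 0.01 m or distance between ball3 and slot_right below 0.01 m or (x of ball3 in the frame of bin between -0.076 and 0.076 m and y of ball3 in the frame of bin between -0.107 and 0.047 m and z of ball3 in the frame of bin between 0 and 0.065 m)) and (distance between ball4 and slot_left below 0.01 m or distance between ball4 and slot_mid below 0.01 m or distance between ball4 and slot_right below 0.01 m or (x of ball4 in the frame of bin between -0.076 and 0.076 m and y of ball4 in the frame of bin between -0.107 and 0.047 m and z of ball4 in the frame of bin between 0 and 0.065 m)) and (distance between ball5 and slot_left below 0.01 m or distance between ball5 and slot_mid below 0.01 m or distance between ball5 and slot_right below 0.01 m or (x of ball5 in the frame of bin between -0.076 and 0.076 m and y of ball5 in the frame of bin between -0.107 and 0.047 m and z of ball5 in the frame of bin between 0 and 0.065 m)) and (distance between ball6 and slot_left below 0.01 m or distance between ball6 and slot_mid below 0.01 m or distance between ball6 and slot_right below 0.01 m or (x of ball6 in the frame of bin between -0.076 and 0.076 m and y of ball6 in the frame of bin between -0.107 and 0.047 m and z of ball6 in the frame of bin between 0 and 0.065 m)) and (distance between ball7 and slot_left below 0.01 m or distance between ball7 and slot_mid below 0.01 m or distance between ball7 and slot_right below 0.01 m or (x of ball7 in the frame of bin between -0.076 and 0.076 m and y of ball7 in the frame of bin between -0.107 and 0.047 m and z of ball7 in the frame of bin between 0 and 0.065 m)) and (distance between ball8 and slot_left below 0.01 m or distance between ball8 and slot_mid below 0.01 m or distance between ball8 and slot_right below 0.01 m or (x of ball8 in the frame of bin between -0.076 and 0.076 m and y of ball8 in the frame of bin between -0.107 and 0.047 m and z of ball8 in the frame of bin between 0 and 0.065 m)) and (distance between ball9 and slot_left below 0.01 m or distance between ball9 and slot_mid below 0.01 m or distance between ball9 and slot_right below 0.01 m or (x of ball9 in the frame of bin between -0.076 and 0.076 m and y of ball9 in the frame of bin between -0.107 and 0.047 m and z of ball9 in the frame of bin between 0 and 0.065 m)) and x of scoop_fold in the frame of bin between -0.11 and 0.09 m and y of scoop_fold in the frame of bin between -0.17 and 0.06 m and z of scoop_fold in the frame of bin between 0.04 and 0.3 m and z of scoop_fold in the frame of bin above 0.04 m and angle between scoop_fold's own z axis and vertical below 0.35 rad), for 0.2 s.
At the end, for the whole second after the job is handed in: The scoop stands upright (within 7 degrees) on the floor of the grey tray, the centre of its flat underside within 35 mm of the tray's centre; three balls lie in its row (each within 10 mm of its slot), the six others lie in the bin (lane or apron) (distance between any of ball1, ball2, ball3, ball4, ball5, ball6, ball7, ball8, ball9 and slot_left below 0.01 m and distance between any of ball1, ball2, ball3, ball4, ball5, ball6, ball7, ball8, ball9 and slot_mid below 0.01 m and distance between any of ball1, ball2, ball3, ball4, ball5, ball6, ball7, ball8, ball9 and slot_right below 0.01 m and (distance between ball1 and slot_left below 0.01 m or distance between ball1 and slot_mid below 0.01 m or distance between ball1 and slot_right below 0.01 m or (x of ball1 in the frame of bin between -0.076 and 0.076 m and y of ball1 in the frame of bin between -0.107 and 0.047 m and z of ball1 in the frame of bin between 0 and 0.065 m)) and (distance between ball2 and slot_left below 0.01 m or distance between ball2 and slot_mid below 0.01 m or distance between ball2 and slot_right below 0.01 m or (x of ball2 in the frame of bin between -0.076 and 0.076 m and y of ball2 in the frame of bin between -0.107 and 0.047 m and z of ball2 in the frame of bin between 0 and 0.065 m)) and (distance between ball3 and slot_left below 0.01 m or distance between ball3 and slot_mid below 0.01 m or distance between ball3 and slot_right below 0.01 m or (x of ball3 in the frame of bin between -0.076 and 0.076 m and y of ball3 in the frame of bin between -0.107 and 0.047 m and z of ball3 in the frame of bin between 0 and 0.065 m)) and (distance between ball4 and slot_left below 0.01 m or distance between ball4 and slot_mid below 0.01 m or distance between ball4 and slot_right below 0.01 m or (x of ball4 in the frame of bin between -0.076 and 0.076 m and y of ball4 in the frame of bin between -0.107 and 0.047 m and z of ball4 in the frame of bin between 0 and 0.065 m)) and (distance between ball5 and slot_left below 0.01 m or distance between ball5 and slot_mid below 0.01 m or distance between ball5 and slot_right below 0.01 m or (x of ball5 in the frame of bin between -0.076 and 0.076 m and y of ball5 in the frame of bin between -0.107 and 0.047 m and z of ball5 in the frame of bin between 0 and 0.065 m)) and (distance between ball6 and slot_left below 0.01 m or distance between ball6 and slot_mid below 0.01 m or distance between ball6 and slot_right below 0.01 m or (x of ball6 in the frame of bin between -0.076 and 0.076 m and y of ball6 in the frame of bin between -0.107 and 0.047 m and z of ball6 in the frame of bin between 0 and 0.065 m)) and (distance between ball7 and slot_left below 0.01 m or distance between ball7 and slot_mid below 0.01 m or distance between ball7 and slot_right below 0.01 m or (x of ball7 in the frame of bin between -0.076 and 0.076 m and y of ball7 in the frame of bin between -0.107 and 0.047 m and z of ball7 in the frame of bin between 0 and 0.065 m)) and (distance between ball8 and slot_left below 0.01 m or distance between ball8 and slot_mid below 0.01 m or distance between ball8 and slot_right below 0.01 m or (x of ball8 in the frame of bin between -0.076 and 0.076 m and y of ball8 in the frame of bin between -0.107 and 0.047 m and z of ball8 in the frame of bin between 0 and 0.065 m)) and (distance between ball9 and slot_left below 0.01 m or distance between ball9 and slot_mid below 0.01 m or distance between ball9 and slot_right below 0.01 m or (x of ball9 in the frame of bin between -0.076 and 0.076 m and y of ball9 in the frame of bin between -0.107 and 0.047 m and z of ball9 in the frame of bin between 0 and 0.065 m)) and horizontal distance between scoop_base and dock below 0.035 m and angle between scoop_fold's own z axis and vertical below 0.12 rad and x of scoop_base in the frame of dock between -0.04 and 0.04 m and y of scoop_base in the frame of dock between -0.04 and 0.04 m and z of scoop_base in the frame of dock between 0.001 and 0.009 m); the robot touches nothing.
It fails at once if the grease cartridge is pushed more than 30 mm or knocked over (distance of cartridge_center from where it was at the start of the episode above 0.03 m or angle between cartridge_center's own z axis and vertical above 0.5 rad).
It fails at once if the chuck is pushed more than 30 mm or knocked over (distance of chuck_center from where it was at the start of the episode above 0.03 m or angle between chuck_center's own z axis and vertical above 0.5 rad).
It fails at once if the lamp is pushed more than 30 mm or knocked over (distance of lamp_center from where it was at the start of the episode above 0.03 m or angle between lamp_center's own z axis and vertical above 0.5 rad).
It fails at once if the fingers handle a ball (contact force between the fingers and ball1 above 1 N or contact force between the fingers and ball2 above 1 N or contact force between the fingers and ball3 above 1 N or contact force between the fingers and ball4 above 1 N or contact force between the fingers and ball5 above 1 N or contact force between the fingers and ball6 above 1 N or contact force between the fingers and ball7 above 1 N or contact force between the fingers and ball8 above 1 N or contact force between the fingers and ball9 above 1 N).
It also fails if it takes over 64 s, if anything falls off the work surface, if the arm or the gripper's body presses on something with over 40 N, if the wrist force passes 120 N, or if a joint passes its speed limit or range.

ROBOT

A 7-joint arm with a two-finger parallel gripper is mounted at the origin on a cart in front of the work surface, level with it; the furniture and walls round the work are solid. World frame = base frame: x ahead of the robot, y to its left, z up, the work surface at z = 0. Lengths are in m, angles in rad, forces in N, time in s.
With the tool pointing down it reaches from about 0.4 to 0.9 m from the base axis. Payload 5.5 kg.
Tool frame: the origin (TCP) lies at the very end of the fingers, on their centre line; the grasp point (between the pads) lies 19 mm behind it (bot.grip_depth is the distance from the TCP to the grasp point, in m); z points along the fingers, y is the direction in which the jaws open and shut (so a half turn about z gives the same grasp; the last joint's range is limited). The gripper opens to 85 mm and grips with 20 to 120 N. Pads are 22 mm wide; open, the fingers measure 114 mm over their backs; the gripper's body (76 mm by 85 mm) begins 54 mm behind the grasp point. The pads swing forward as they close: fully open they stand 13 mm farther back than shut.
Start: joints at [1.535, 0.501, -0.427, 1.55, 0.221, 1.138, -0.21], TCP at [0.191, -0.621, 0.231] pointing down, gripper open.
Joint ranges: [-2.88, 2.88], [-0.31, 2.03], [-1.54, 1.56], [0.2, 2.42], [-1.41, 4.55], [0.19, 2.02], [-2.57, 2.57]. Speed limits (rad/s): [2.57, 2.57, 3.14, 3.14, 3.14, 3.14, 3.14].

INTERFACE

Orientations are given as [roll, pitch, yaw] about the fixed x, y, z axes, in that order (R = Rz(yaw) Ry(pitch) Rx(roll)).
In Python, from rig import bot gives the robot as it stands. The module is installed in compiled form; this text tells all that it offers.
- The arm moves only by the tool carry_out, never from a script. Its argument "moves" is a list of rows, each a list of 6 numbers: the shift along the tool's x, y, z in cm, then the turn, a rotation vector about the tool's x, y, z in rad. In form: [[dx, dy, dz, ax, ay, az], ...]. A call has 1 to 20 rows; each row shifts and turns the pose as measured when the row begins, along the tool's axes as they then stand; what a row does not reach is not made up. A row lasts 1/12 s, in which the tool goes at most 41.7 mm and 7.16 degrees, less where a joint would pass 70% of its speed; a pose out of reach is approached as far as the arm can. A call with a gripper value outside its range is refused whole. "hand" is the gripper command: -1 is fully open, 1 is shut, values between are in proportion, set as the call begins (left out, the last holds). The fingers move at their own pace and stop on an object; "squeeze" is the grip in N (left out, the last holds). Time passes only in rows, so rows that do not move let the fingers close. It gives the time, the measured TCP pose, the force and the opening at its end, in the units of the state.
- bot.get_obs(): the state, without advancing time (a new reading comes with each control period).
- bot.read_camera(name): name is "scene" or "top" or "wrist"; returns (picture, depth): 420x560x3 uint8, blue, green, red; 420x560 float32, m along the optical axis (not along the pixel's ray), 0 where there is no reading.
- bot.camera_info(name): a dict with "K" (3x3 intrinsics, pixels), "k1" (the pictures are not rectified: a ray, as slopes to the right and down, at radius r is drawn at 1 + k1 r^2 times it, then the intrinsics apply), "world_from_camera" (4x4, takes a point from camera to world coordinates); the wrist camera has in their place "tool_from_camera" (4x4, takes a point from camera to tool coordinates, whose origin is the TCP and whose axes are the flange's). Camera axes: x right, y up, looking along -z (the intrinsics and any distortion apply to the point x, -y, -z); pixel columns grow to the right and rows downward; lengths in m; the calibration is good to about 2 mm. A picture is of the moment at which its call begins: read the wrist's pose just before it. camera_info takes no time and is no camera call.
- bot.job_done(): hands the job in, once; it reports no verdict.
Trained networks look in the newest picture that a camera, given by its name, has taken for a name from the list of things; names that differ only in an ending like _2 or _b are one class to them, and where a whole thing is asked for, a point or a joint stands for the part that bears it (a point fixed in the world has none). Each returns a list of dicts, best first, with "score" (0 to 1); they miss things now and then, are a little off and sometimes report something else, mostly with a low value. They report only what shows in the picture. A call takes as long as a camera call.
- bot.recognise(target, camera): "uv" ([column, row] in pixels, amid what is visible of it).
- bot.trace(target, camera): "region" (420x560 bool, what is visible of it) and "uv" ([column, row] in pixels, amid what is visible of it).
- bot.landmark_of(target, camera): "uv" ([column, row] in pixels: a listed point, or the origin of a listed thing).
The state is a dict: "t": time; "joint_positions": joint angles; "joint_velocities": joint speeds; "effort": joint torques, N m; "position": TCP position; "ee_rot": TCP orientation; "wrist_force": force on the tool from outside, world axes, zero at the start; "torque": the same for the moment, N m; "gripper_width": finger opening in m.
Only numpy, scipy, OpenCV 4.12 (cv2) and the standard library are available. Lean on these libraries where they do the work, as an engineer would, in place of code of your own. Each camera call takes 0.05 s, during which the arm holds its last target.

## Working session

There is one attempt and no reset: what is moved stays moved. The work goes in short steps, Python scripts to look and compute and a tool call to move; the robot and the scene stay as the last step left them, time stands still between calls to the robot, and variables do not carry over. Pictures are saved under pics/ and viewed, and the job is handed in when it is done.

Besides the shell and the picture viewer there is one more tool, called after "Call:" in YAML: its name, and indented under it one key for each argument. carry_out: Moves the arm, as the interface text tells. Its arguments: {"type":"object","properties":{"moves":{"type":"array","items":{"type":"array","items":{"type":"number"}}},"hand":{"type":"number"},"squeeze":{"type":"number"}},"required":["moves"]}

```bash
ls; mkdir -p pics
cat > h.py <<'E'
import numpy as np, cv2
from scipy.spatial.transform import Rotation as R
from rig import bot
def snap(n,f):
    p,d=bot.read_camera(n); cv2.imwrite(f'pics/{f}.png',p); np.save(f'/tmp/{f}.npy',d); return p,d
def ray(n,uv):
    i=bot.camera_info(n);K=np.array(i['K']);k1=i['k1']
    a=(np.array(uv,float)-[K[0,2],K[1,2]])/[K[0,0],K[1,1]]
    s=a.copy()
    for _ in range(20): s=a/(1+k1*(s@s))
    return np.array([s[0],-s[1],-1.])
def T(n):
    i=bot.camera_info(n)
    if 'world_from_camera' in i: return np.array(i['world_from_camera'])
    o=bot.get_obs();M=np.eye(4);M[:3,:3]=R.from_euler('xyz',o['ee_rot']).as_matrix();M[:3,3]=o['position']
    return M@np.array(i['tool_from_camera'])
def at_depth(n,uv,d):
    return (T(n)@np.append(ray(n,uv)*d,1))[:3]
def at_z(n,uv,z):
    M=T(n);v=M[:3,:3]@ray(n,uv);c=M[:3,3];return c+v*(z-c[2])/v[2]
def proj(n,P):
    i=bot.camera_info(n);K=np.array(i['K']);q=np.linalg.inv(T(n))@np.append(P,1)
    s=np.array([q[0]/-q[2],-q[1]/-q[2]]);s=s*(1+i['k1']*(s@s));return s*[K[0,0],K[1,1]]+[K[0,2],K[1,2]]
E
python3 - <<'E'
from h import *
print(bot.get_obs())
np.set_printoptions(precision=3,suppress=True)
for n in('scene','top','wrist'):
    p,d=snap(n,n+'0'); print(n,bot.camera_info(n))
E
```

```text
pics
{'t': 0.0, 'joint_positions': array([ 1.53521915,  0.50182856, -0.42678775,  1.55147126,  0.22079205,
        1.13829096, -0.21031637]), 'joint_velocities': array([ 0.00046104,  0.00075424, -0.00075416,  0.0023479 , -0.0012064 ,
       -0.00156454, -0.00082383]), 'effort': array([-8.30982535e-04, -5.69518483e+01, -5.81679225e+00, -2.80937308e+01,
        1.02770375e-02,  1.22669624e-02,  1.51466389e-05]), 'position': array([ 0.19108075, -0.62054582,  0.23026229]), 'ee_rot': array([-3.13965032e+00, -6.59861798e-05,  2.98813449e-01]), 'wrist_force': array([0.25464641, 0.2918098 , 0.11745331]), 'torque': array([-0.01780522,  0.06238518,  0.03351212]), 'gripper_width': 0.08541758460864596}
scene {'K': array([[443.396,   0.   , 282.435],
       [  0.   , 443.396, 207.418],
       [  0.   ,   0.   ,   1.   ]]), 'k1': -0.03367207365161079, 'world_from_camera': array([[-0.857,  0.313, -0.41 ,  0.084],
       [-0.516, -0.489,  0.704,  0.713],
       [ 0.02 ,  0.814,  0.58 ,  0.63 ],
       [ 0.   ,  0.   ,  0.   ,  1.   ]])}
top {'K': array([[492.863,   0.   , 288.989],
       [  0.   , 492.863, 212.101],
       [  0.   ,   0.   ,   1.   ]]), 'k1': -0.09607768988804662, 'world_from_camera': array([[-0.045,  0.974, -0.22 ,  0.255],
       [-0.999, -0.043,  0.011,  0.056],
       [ 0.001,  0.22 ,  0.975,  1.225],
       [ 0.   ,  0.   ,  0.   ,  1.   ]])}
wrist {'K': array([[314.296,   0.   , 276.269],
       [  0.   , 314.296, 210.568],
       [  0.   ,   0.   ,   1.   ]]), 'k1': -0.06452682088016184, 'tool_from_camera': array([[ 0.   ,  0.966,  0.258,  0.065],
       [ 1.   , -0.   ,  0.   ,  0.001],
       [ 0.   ,  0.258, -0.966, -0.142],
       [ 0.   ,  0.   ,  0.   ,  1.   ]])}
```

View pics/scene0.png

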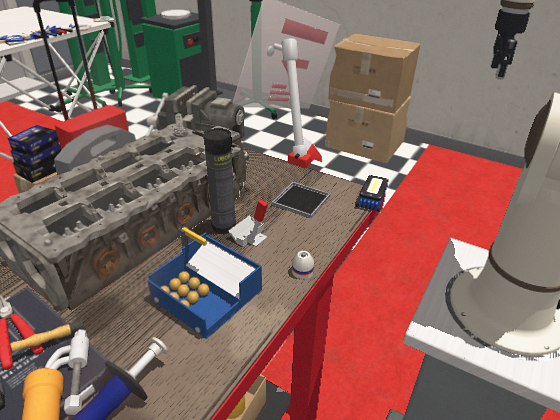

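View pics/top0.png

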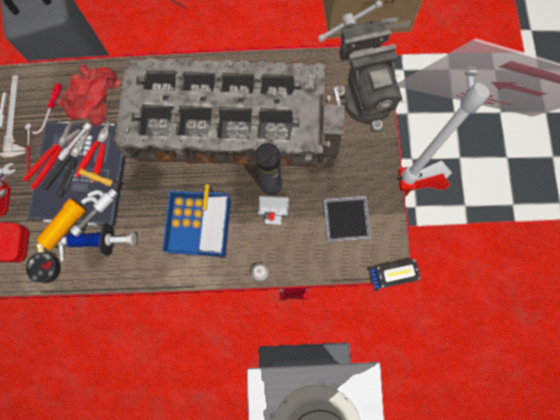

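Run:
```python
from h import *
np.set_printoptions(precision=4,suppress=True)
import os
p=cv2.imread('pics/top0.png');cv2.imwrite('pics/topc.png',cv2.resize(p[140:300,140:420],None,fx=2.8,fy=2.8,interpolation=cv2.INTER_CUBIC))
p=cv2.imread('pics/scene0.png');cv2.imwrite('pics/scenec.png',cv2.resize(p[120:340,130:400],None,fx=2.7,fy=2.7,interpolation=cv2.INTER_CUBIC))
Z=dict(bin=0,apron=.04,bar_end=.093,scoop_fold=0,lip_tip=.024,scoop_grip=.082,scoop_base=0,dock=0,cartridge_center=.117,chuck_center=.025,lamp_center=.017)
for k,z in Z.items():
    for c in('top','scene'):
        r=bot.landmark_of(k,c)
        print(k,c,[(round(x['score'],2),np.round(x['uv'],1),at_z(c,x['uv'],z)) for x in r[:2]])
```

```text
bin top [(0.57, array([189.2, 224.6]), array([0.5102, 0.2973, 0.    ])), (0.57, array([198.3, 211.6]), array([0.5431, 0.2738, 0.    ]))]
bin scene [(0.59, array([197.7, 303.3]), array([0.5039, 0.2993, 0.    ]))]
apron top [(0.59, array([213.4, 226. ]), array([0.4958, 0.2296, 0.04  ])), (0.17, array([270.9, 171. ]), array([0.6303, 0.0834, 0.04  ]))]
apron scene [(0.69, array([222.6, 266.1]), array([0.4982, 0.2263, 0.04  ]))]
bar_end top [(0.94, array([205.1, 212.3]), array([0.5188, 0.2412, 0.093 ])), (0.39, array([187.5, 204.6]), array([0.5394, 0.283 , 0.093 ]))]
bar_end scene [(0.79, array([206.7, 243.1]), array([0.5241, 0.2359, 0.093 ]))]
scoop_fold top [(0.92, array([273.9, 210.3]), array([0.5379, 0.0805, 0.    ])), (0.74, array([269.1, 215.2]), array([0.5257, 0.0932, 0.    ]))]
scoop_fold scene [(0.78, array([247.5, 233.2]), array([0.5446, 0.0769, 0.    ])), (0.66, array([302.4, 260.9]), array([0.3948, 0.0914, 0.    ]))]
lip_tip top [(0.96, array([274.5, 199.1]), array([0.5612, 0.0774, 0.024 ])), (0.63, array([187.2, 213.8]), array([0.5331, 0.2976, 0.024 ]))]
lip_tip scene [(0.86,
[... 863 characters left out ...]
2, array([374.6, 190.1]), array([ 0.367 , -0.2489,  0.    ]))]
cartridge_center top [(0.61, array([269.9, 171. ]), array([0.6061, 0.0839, 0.117 ])), (0.34, array([256. , 271.4]), array([0.3718, 0.1237, 0.117 ]))]
cartridge_center scene [(0.67, array([219.7, 181.3]), array([0.6119, 0.0799, 0.117 ]))]
chuck_center top [(0.75, array([258.8, 272.4]), array([0.3788, 0.1226, 0.025 ]))]
chuck_center scene [(0.65, array([303.9, 258.9]), array([0.3828, 0.1091, 0.025 ])), (0.25, array([253.3, 225.1]), array([0.5318, 0.0716, 0.025 ]))]
lamp_center top [(0.77, array([392. , 276.9]), array([ 0.3534, -0.203 ,  0.017 ]))]
lamp_center scene [(0.69, array([373.9, 191.9]), array([ 0.3578, -0.2141,  0.017 ]))]
```

```bash
sleep 0
```

```text
(no output)
```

View pics/topc.png

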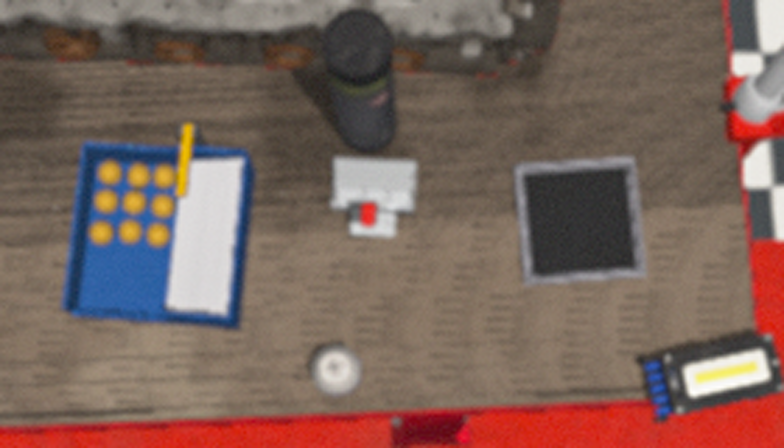

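View pics/scenec.png

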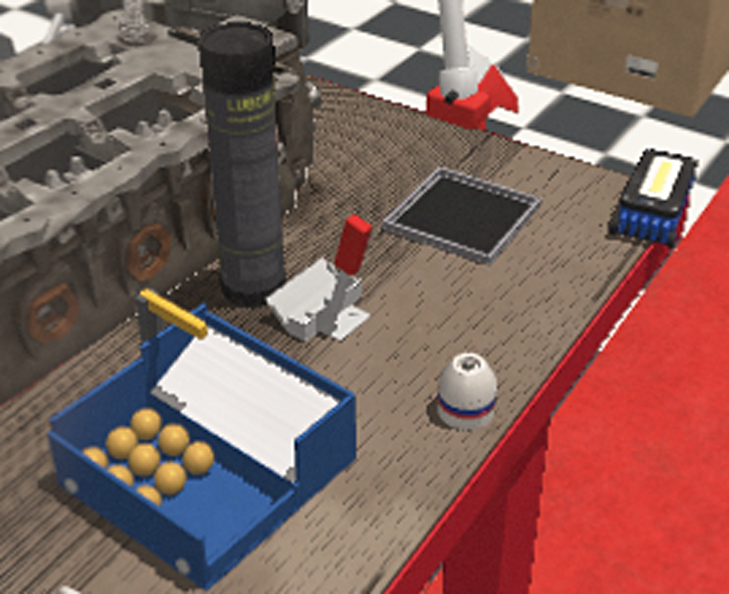

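```bash
cat >> h.py <<'E'
def plan(P,Rm=None,n=None,lin=.040,ang=.12):
    "rows (cm, rad) from current pose to target; straight, even turn"
    o=bot.get_obs();p0=o['position'];R0=R.from_euler('xyz',o['ee_rot'])
    R1=R0 if Rm is None else Rm
    rv=(R0.inv()*R1).as_rotvec();d=np.array(P)-p0
    N=n or int(np.ceil(max(np.linalg.norm(d)/lin,np.linalg.norm(rv)/ang,1)))
    dd=d/N;out=[]
    for k in range(N):
        Rk=R0*R.from_rotvec(rv*k/N)
        out.append(list(np.round(Rk.inv().apply(dd)*100,2))+list(np.round(rv/N,4)))
    print(N,'rows;',out[0],'...',out[-1]);return out
def st():
    o=bot.get_obs();print('t',round(o['t'],2),'p',np.round(o['position'],4),'rpy',np.round(o['ee_rot'],4),'F',np.round(o['wrist_force'],1),'w',round(o['gripper_width'],4))
E
python3 - <<'E'
from h import *
for r in plan([.50,.10,.33],R.from_euler('xyz',[np.pi,0,0]),20): print([round(float(v),3) for v in r])
E
```

```text
20 rows; [np.float64(2.54), np.float64(-2.99), np.float64(-0.49), np.float64(0.0), np.float64(-0.0), np.float64(0.0149)] ... [np.float64(1.6), np.float64(-3.58), np.float64(-0.49), np.float64(0.0), np.float64(-0.0), np.float64(0.0149)]
[2.54, -2.99, -0.49, 0.0, -0.0, 0.015]
[2.49, -3.03, -0.49, 0.0, -0.0, 0.015]
[2.45, -3.07, -0.49, 0.0, -0.0, 0.015]
[2.4, -3.1, -0.49, 0.0, -0.0, 0.015]
[2.35, -3.14, -0.49, 0.0, -0.0, 0.015]
[2.31, -3.17, -0.49, 0.0, -0.0, 0.015]
[2.26, -3.21, -0.49, 0.0, -0.0, 0.015]
[2.21, -3.24, -0.49, 0.0, -0.0, 0.015]
[2.16, -3.27, -0.49, 0.0, -0.0, 0.015]
[2.11, -3.3, -0.49, 0.0, -0.0, 0.015]
[2.06, -3.34, -0.49, 0.0, -0.0, 0.015]
[2.01, -3.37, -0.49, 0.0, -0.0, 0.015]
[1.96, -3.4, -0.49, 0.0, -0.0, 0.015]
[1.91, -3.43, -0.49, 0.0, -0.0, 0.015]
[1.86, -3.45, -0.49, 0.0, -0.0, 0.015]
[1.81, -3.48, -0.49, 0.0, -0.0, 0.015]
[1.76, -3.51, -0.49, 0.0, -0.0, 0.015]
[1.7, -3.53, -0.49, 0.0, -0.0, 0.015]
[1.65, -3.56, -0.49, 0.0, -0.0, 0.015]
[1.6, -3.58, -0.49, 0.0, -0.0, 0.015]
```

Call:
carry_out:
  moves:
    - [2.5,-3,-0.5,0,0,0.015]
    - [2.5,-3,-0.5,0,0,0.015]
    - [2.5,-3.1,-0.5,0,0,0.015]
    - [2.4,-3.1,-0.5,0,0,0.015]
    - [2.4,-3.1,-0.5,0,0,0.015]
    - [2.3,-3.2,-0.5,0,0,0.015]
    - [2.3,-3.2,-0.5,0,0,0.015]
    - [2.2,-3.2,-0.5,0,0,0.015]
    - [2.2,-3.3,-0.5,0,0,0.015]
    - [2.1,-3.3,-0.5,0,0,0.015]
    - [2.1,-3.3,-0.5,0,0,0.015]
    - [2,-3.4,-0.5,0,0,0.015]
    - [2,-3.4,-0.5,0,0,0.015]
    - [1.9,-3.4,-0.5,0,0,0.015]
    - [1.9,-3.5,-0.5,0,0,0.015]
    - [1.8,-3.5,-0.5,0,0,0.015]
    - [1.8,-3.5,-0.5,0,0,0.015]
    - [1.7,-3.5,-0.5,0,0,0.015]
    - [1.7,-3.6,-0.5,0,0,0.015]
    - [1.6,-3.6,-0.5,0,0,0.015]

```text
t: 2.92
position: [0.5204, 0.1179, 0.3327]
ee_rot: [3.124, -0.009, -0.039]
wrist_force: [1.3, 0.4, -0.8]
gripper_width: 0.0855
```

Call:
carry_out:
  moves:
    - [0,0,0,0,0,0]
    - [0,0,0,0,0,0]

```text
t: 3.08
position: [0.5216, 0.1306, 0.334]
ee_rot: [3.133, -0.011, -0.024]
wrist_force: [-0.5, -0.4, -0.8]
gripper_width: 0.0855
```

Run:
```python
from h import *
np.set_printoptions(precision=4,suppress=True)
st();snap('wrist','w1')
Z=dict(bin=0.0,apron=.04,bar_end=.093,scoop_fold=0,lip_tip=.024,scoop_grip=.082,scoop_base=0,dock=0)
for k,z in Z.items():
    r=bot.landmark_of(k,'wrist')
    print(k,[(round(x['score'],2),np.round(x['uv'],1),at_z('wrist',x['uv'],z)) for x in r[:2]])
st()
```

```text
t 3.08 p [0.5216 0.1306 0.334 ] rpy [ 3.133  -0.0114 -0.0241] F [-0.5 -0.4 -0.8] w 0.0855
bin [(0.85, array([167. , 191.7]), array([0.4987, 0.2959, 0.    ]))]
apron [(0.92, array([206.4, 196.6]), array([0.4974, 0.224 , 0.04  ]))]
bar_end [(0.87, array([184.5, 183.9]), array([0.5253, 0.2367, 0.093 ])), (0.68, array([280.2, 264.6]), array([0.4138, 0.1215, 0.093 ]))]
scoop_fold [(0.83, array([306.8, 157.2]), array([0.5452, 0.0751, 0.    ])), (0.17, array([483.3, 268.1]), array([ 0.3502, -0.2274,  0.    ]))]
lip_tip [(0.83, array([308.2, 146.2]), array([0.5627, 0.0753, 0.024 ])), (0.58, array([144.5, 146.3]), array([0.5712, 0.3083, 0.024 ]))]
scoop_grip [(0.9, array([308.9, 198.8]), array([0.4991, 0.0815, 0.082 ])), (0.29, array([205.1, 194.7]), array([0.5091, 0.2143, 0.082 ]))]
scoop_base [(0.91, array([304.8, 173.3]), array([0.5212, 0.0787, 0.    ])), (0.64, array([290.5, 162.1]), array([0.5389, 0.1001, 0.    ]))]
dock [(0.77, array([421.9, 180. ]), array([ 0.5056, -0.1039,  0.    ]))]
t 3.53 p [0.5216 0.1265 0.3341] rpy [ 3.1307 -0.0121 -0.0313] F [ 0.3  0.6 -0.2] w 0.0852
```

View pics/w1.png

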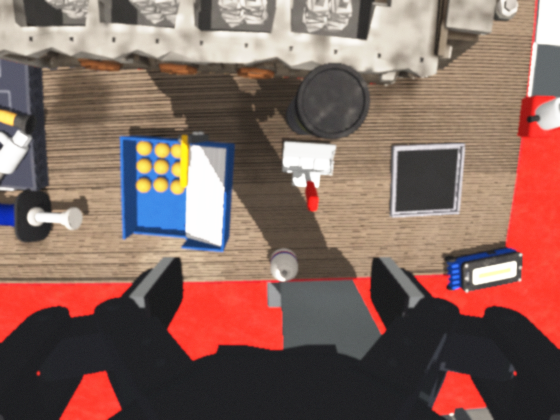

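Run:
```python
from h import *
import pickle
np.set_printoptions(precision=4,suppress=True)
st();M=T('wrist');p,d=snap('wrist','w2');st()
pickle.dump((M,p,d),open('/tmp/w2.pkl','wb'))
c=cv2.resize(p[120:260,105:245],None,fx=4.2,fy=4.2,interpolation=cv2.INTER_CUBIC);cv2.imwrite('pics/w2bin.png',c)
c=cv2.resize(p[120:230,260:470],None,fx=3.8,fy=3.8,interpolation=cv2.INTER_CUBIC);cv2.imwrite('pics/w2sc.png',c)
```

```text
t 3.53 p [0.5216 0.1265 0.3341] rpy [ 3.1307 -0.0121 -0.0313] F [ 0.3  0.6 -0.2] w 0.0852
t 3.58 p [0.5216 0.1268 0.3341] rpy [ 3.131  -0.0121 -0.0309] F [ 0.3 -0.3 -0.4] w 0.0855
```

View pics/w2bin.png

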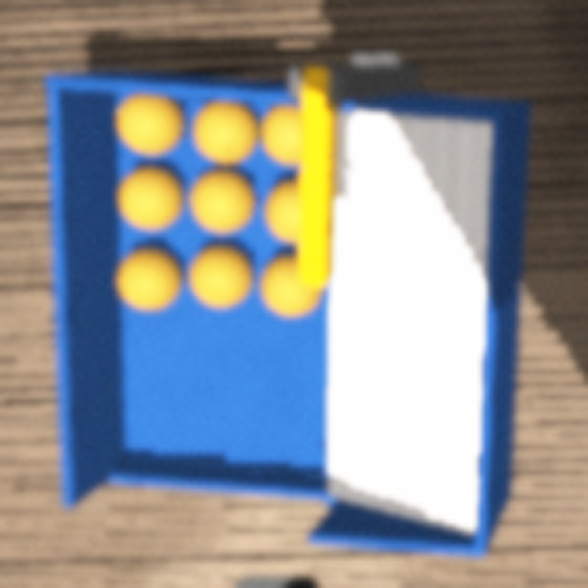

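View pics/w2sc.png

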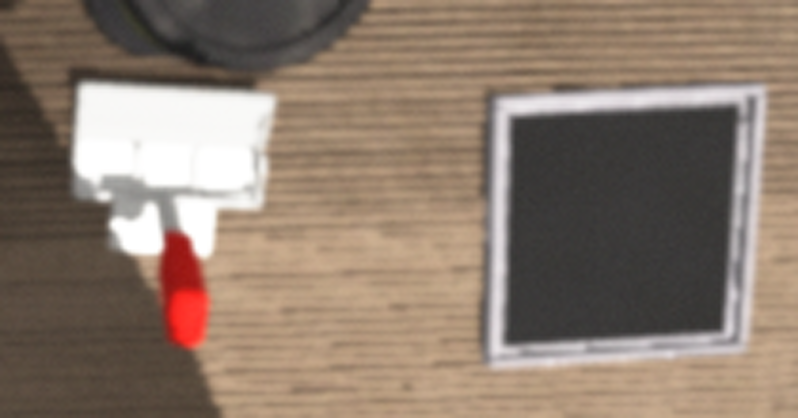

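```bash
cat > fit.py <<'E'
from h import *
import pickle
from scipy.optimize import least_squares
np.set_printoptions(precision=4,suppress=True)
def pm(M,P,n='wrist'):
    i=bot.camera_info(n);K=np.array(i['K']);q=np.linalg.inv(M)@np.append(P,1)
    s=np.array([q[0]/-q[2],q[1]/q[2]]);s=s*(1+i['k1']*(s@s));return s*[K[0,0],K[1,1]]+[K[0,2],K[1,2]]
def fit(M,pts,uv,x0,n='wrist'):
    pts=np.array(pts)/1000.;uv=np.array(uv,float)
    def f(x):
        c,s=np.cos(x[2]),np.sin(x[2])
        return np.concatenate([pm(M,[x[0]+c*a-s*b,x[1]+s*a+c*b,z],n)-u for (a,b,z),u in zip(pts,uv)])
    r=least_squares(f,x0,loss='soft_l1');return r.x,f(r.x).reshape(-1,2)
E
python3 - <<'E'
from fit import *
M,p,d=pickle.load(open('/tmp/w2.pkl','rb'))
g=lambda L:[(105+a/4.2-.4,120+b/4.2-.4) for a,b in L]
h=lambda L:[(260+a/3.8-.4,120+b/3.8-.4) for a,b in L]
for r in fit(M,[(74,45,60),(-74,45,50),(-74,-105,64),(74,-105,70),(22,-54,105),(22,-62,105)],g([(48,77),(68,503),(487,550),(527,103),(303,285),(328,285)]),[.5,.29,0]):print(r)
for r in fit(M,[(23,36.5,24),(23,-36.5,24),(-42,20,1),(-42,-20,1),(-45.7,0,107)],h([(78,82),(275,95),(110,246),(212,255),(185,340)]),[.54,.08,0]):print(r)
for r in fit(M,[(55,55,10),(55,-55,10),(-55,-55,10),(-55,55,10)],h([(490,93),(767,85),(747,350),(487,365)]),[.5,-.1,0]):print(r)
# depths
for n,(u,v) in dict(bench=(250,200),lanefloor=(160,215),dock=(430,180)).items():
    print(n,(M@np.append(ray('wrist',(u,v))*d[v,u],1))[:3])
# balls
r=bot.trace('ball1','wrist');print(len(r))
E
```

```text
[ 0.5091  0.2985 -0.1198]
[[-2.4646 -2.2622]
 [-0.3926  0.365 ]
 [ 1.0288  1.4999]
 [-3.861   0.9958]
 [ 0.7478 -0.7056]
 [ 1.4112 -0.1575]]
[ 0.5442  0.0809 -0.0896]
[[ 0.4382  0.5409]
 [-0.125   0.284 ]
 [-0.1901  0.6999]
 [-1.0681 -0.1942]
 [ 0.5476 -5.406 ]]
[ 0.5085 -0.1023  0.0262]
[[ 0.9924  0.1679]
 [-0.2417 -1.0394]
 [-0.4166  0.2067]
 [-0.1265  0.3958]]
bench [ 0.482   0.1647 -0.0022]
lanefloor [0.4641 0.3067 0.0034]
dock [ 0.506  -0.1148  0.0044]
8
```

Run:
```python
from fit import *
M,p,d=pickle.load(open('/tmp/w2.pkl','rb'))
v,u=np.mgrid[110:270,95:260]
P=np.array([ (M@np.append(ray('wrist',(a,b))*d[b,a],1))[:3] for a,b in zip(u.ravel(),v.ravel())])
np.save('/tmp/binpc.npy',P)
c=P[:,2].reshape(u.shape)
x0=np.array([.505,.297,-.09])
def loc(x):
    q=P[:,:2]-x[:2];cc,s=np.cos(x[2]),np.sin(x[2]);return np.c_[q[:,0]*cc+q[:,1]*s,-q[:,0]*s+q[:,1]*cc,P[:,2]]*1000
B=loc(x0)
I=np.zeros((220,220,3),np.uint8)
for x,y,z in B:
    if abs(x)<110 and -130<y<90: 
        i,j=int(110-x),int(90-y); I[i,j]=cv2.applyColorMap(np.uint8([[np.clip(z*2.2,0,255)]]),cv2.COLORMAP_JET)[0,0]
cv2.imwrite('pics/pc.png',cv2.resize(I,None,fx=2.7,fy=2.7,interpolation=cv2.INTER_NEAREST))
```

```text
Traceback (most recent call last):
  File "h.py", line 7, in ray
    i=bot.camera_info(n);K=np.array(i['K']);k1=i['k1']
ValueError: time passes only in moves, steps and waits
```

Too many camera_info calls; I cache it.

```bash
python3 - <<'E'
import re
s=open('h.py').read()
s=s.replace("def snap","_c={}\ndef info(n):\n    if n not in _c: _c[n]=bot.camera_info(n)\n    return _c[n]\ndef snap",1).replace("i=bot.camera_info(n)","i=info(n)")
open('h.py','w').write(s)
s=open('fit.py').read().replace("bot.camera_info(n)","info(n)");open('fit.py','w').write(s)
E
cat >> fit.py <<'E'
def cloud(M,d,n,r0,r1,c0,c1):
    i=info(n);K=np.array(i['K']);v,u=np.mgrid[r0:r1,c0:c1]
    a=np.stack([(u-K[0,2])/K[0,0],(v-K[1,2])/K[1,1]],-1).astype(float);s=a.copy()
    for _ in range(20): s=a/(1+i['k1']*(s**2).sum(-1,keepdims=True))
    D=d[r0:r1,c0:c1];q=np.stack([s[...,0]*D,-s[...,1]*D,-D],-1)
    P=q@M[:3,:3].T+M[:3,3];return P[D>0]
def loc(P,x):
    q=P[:,:2]-x[:2];cc,s=np.cos(x[2]),np.sin(x[2]);return np.c_[q[:,0]*cc+q[:,1]*s,-q[:,0]*s+q[:,1]*cc,P[:,2]]*1000
E
cat > pc.py <<'E'
from fit import *
M,p,d=pickle.load(open('/tmp/w2.pkl','rb'))
P=cloud(M,d,'wrist',110,270,95,260)
np.save('/tmp/binpc.npy',P)
B=loc(P,[.505,.297,-.09])
I=np.zeros((220,220,3),np.uint8)
for x,y,z in B:
    if abs(x)<110 and -130<y<90: 
        i,j=int(110-x),int(90-y); I[i,j]=cv2.applyColorMap(np.uint8([[np.clip(z*2.2,0,255)]]),cv2.COLORMAP_JET)[0,0]
cv2.imwrite('pics/pc.png',cv2.resize(I,None,fx=2.7,fy=2.7,interpolation=cv2.INTER_NEAREST))
E
python3 pc.py
```

View pics/pc.png

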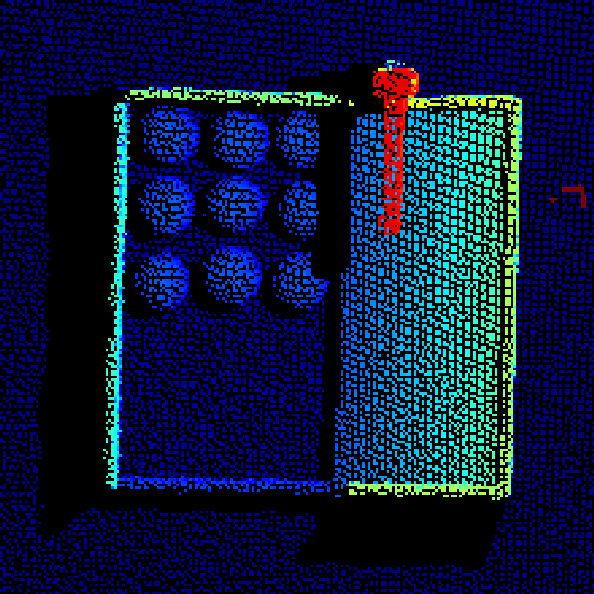

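```bash
cat > binfit.py <<'E'
from fit import *
def binfit(P,x,verbose=True):
    x=np.array(x,float)
    for it in range(8):
        B=loc(P,x); X,Y,Z=B.T
        w=8 if it<3 else 4.5
        S=[(abs(Y-43)<w)&(Z>42)&(Z<56)&(abs(X)<66),   # left
           (abs(X-72)<w)&(Z>54)&(Z<66)&(Y<36)&(Y>-36), # far
           (abs(X-72)<w)&(Z>64)&(Z<75)&(Y<-70)&(Y>-98), # far apron
           (abs(Y+103)<w)&(Z>59)&(Z<74)&(abs(X)<66), # right
           (abs(X+72)<w)&(Z>59)&(Z<68)&(Y<-60)&(Y>-98), # near apron
           (abs(X+72)<w)&(Z>17)&(Z<26)&(Y<36)&(Y>-36)] # near
        tg=[(1,43),(0,72),(0,72),(1,-103),(0,-72),(0,-72)]
        def f(q):
            B=loc(P,q);return np.concatenate([(B[s,a]-t)/np.sqrt(s.sum()+1) for s,(a,t) in zip(S,tg)])
        x=least_squares(f,x,x_scale=[.001,.001,.01]).x
    B=loc(P,x)
    if verbose: print('bin',x,'n',[int(s.sum()) for s in S],'res',[round(float(np.median(B[s,a]-t)),2) for s,(a,t) in zip(S,tg)],'z',[round(float(np.median(B[s,2])),1) for s in S])
    return x
E
python3 - <<'E'
from binfit import *
P=np.load('/tmp/binpc.npy')
x=binfit(P,[.505,.297,-.11]);B=loc(P,x)
b=B[(B[:,2]>85)&(B[:,0]<66)];print('bar y',np.percentile(b[:,1],[3,50,97]),'xmin',np.percentile(b[:,0],2),'z',np.median(b[:,2]))
f=B[(abs(B[:,1])<30)&(B[:,0]<-15)&(B[:,0]>-60)];print('floor z',np.median(f[:,2]))
f=B[(B[:,1]>60)];print('bench z',np.median(f[:,2]))
M,p,d=pickle.load(open('/tmp/w2.pkl','rb'))
h=lambda L:[(260+a/3.8-.4,120+b/3.8-.4) for a,b in L]
for r in fit(M,[(23,36.5,24),(23,-36.5,24),(-42,20,1),(-42,-20,1),(-55.4,0,104.5)],h([(78,82),(275,95),(110,246),(212,255),(185,346)]),[.54,.08,0]):print(r)
S=cloud(M,d,'wrist',120,220,275,345)
q=S[S[:,2]>.06];q=q[q[:,0]<.56]
print('grip pts',q.mean(0));
for lo in (.06,.075,.09,.1):
  m=(q[:,2]>lo)&(q[:,2]<lo+.015);print(lo,m.sum(),q[m].mean(0), q[m].max(0),q[m].min(0))
np.save('/tmp/scpc.npy',S)
# dock rim
D=cloud(M,d,'wrist',135,225,385,475);m=(D[:,2]>.0065)&(D[:,2]<.02);print('dock rim minmax mid',(D[m].max(0)+D[m].min(0))/2, D[m].mean(0))
E
```

```text
bin [ 0.508   0.3005 -0.1144] n [431, 174, 66, 311, 91, 144] res [-0.47, -0.21, 0.07, 0.19, 0.61, 0.13] z [48.1, 59.0, 68.5, 62.7, 62.8, 20.8]
bar y [-128.7742 -121.5682  -54.835 ] xmin 24.00803239186808 z 348.34275224538294
floor z 3.2591484818629834
bench z -0.9608950461473809
[ 0.5447  0.0806 -0.0857]
[[ 0.535   0.3045]
 [-0.0022 -0.1527]
 [ 0.0679  0.4555]
 [-0.7981 -0.5373]
 [ 0.0353 -0.0948]]
grip pts [0.5066 0.0849 0.0951]
0.06 47 [0.5156 0.0851 0.0688] [0.5198 0.0903 0.0745] [0.5017 0.0771 0.062 ]
0.075 63 [0.5126 0.085  0.0833] [0.5175 0.0904 0.0899] [0.4971 0.0776 0.0752]
0.09 74 [0.5063 0.0854 0.0986] [0.5128 0.0906 0.105 ] [0.4899 0.0777 0.0905]
0.1 168 [0.5009 0.0848 0.1067] [0.5107 0.0906 0.1106] [0.4899 0.0783 0.1005]
dock rim minmax mid [ 0.5071 -0.1036  0.0092] [ 0.5085 -0.1039  0.0087]
```

```bash
cat >> h.py <<'E'
TH=np.radians(35)
RG=R.from_euler('y',-TH)*R.from_euler('x',np.pi)   # tool in scoop frame
G=np.array([-.039,0,.082])+.019*RG.apply([0,0,1])   # TCP in scoop frame
def pose(fold,yaw,al=0.,be=0.):
    "tool pose for fold pos, yaw, nose-down al, roll be (rad)"
    S=R.from_euler('z',yaw)*R.from_euler('y',al)*R.from_euler('x',be)
    return np.array(fold)+S.apply(G), S*RG
def scoop():
    o=bot.get_obs();Rt=R.from_euler('xyz',o['ee_rot'])*RG.inv()
    return o['position']-Rt.apply(G),Rt
def show(rows):
    for r in rows: print([round(float(v),3) for v in r])
E
python3 - <<'E'
from fit import *
st();print(bot.get_obs()['joint_positions'])
M,p,d=pickle.load(open('/tmp/w2.pkl','rb'))
P=cloud(M,d,'wrist',0,200,95,460)
for y in (.1,.15,.2,.25,.3,.35):
    m=(abs(P[:,1]-y)<.02)&(P[:,0]>.6);Q=P[m]
    print(y,'block min x at z>.05:',[ (z,Q[Q[:,2]>z][:,0].min().round(3)) for z in (.04,.08,.12,.14) if (Q[:,2]>z).any()],Q[:,2].max())
Pt,Rt=pose([.5447,.0806,0],-.0857)
print(Pt,Rt.as_euler('xyz'))
pre=Pt-.09*Rt.apply([0,0,1]);print('pre',pre)
show(plan(pre,Rt))
E
```

```text
t 3.63 p [0.5216 0.127  0.3342] rpy [ 3.1311 -0.0121 -0.0305] F [0.3 0.  1. ] w 0.0856
[ 0.5173  0.3004 -0.993   1.7     0.2775  1.2788 -2.1361]
0.1 block min x at z>.05: [(0.04, np.float64(0.6)), (0.08, np.float64(0.6)), (0.12, np.float64(0.6)), (0.14, np.float64(0.6))] 0.23495964528634333
0.15 block min x at z>.05: [(0.04, np.float64(0.652)), (0.08, np.float64(0.654)), (0.12, np.float64(0.654))] 0.1378999906702914
0.2 block min x at z>.05: [(0.04, np.float64(0.655)), (0.08, np.float64(0.655)), (0.12, np.float64(0.655))] 0.13784376296238754
0.25 block min x at z>.05: [(0.04, np.float64(0.66)), (0.08, np.float64(0.66)), (0.12, np.float64(0.66))] 0.13760937251371375
0.3 block min x at z>.05: [(0.04, np.float64(0.664)), (0.08, np.float64(0.664)), (0.12, np.float64(0.664))] 0.13751619755152555
0.35 block min x at z>.05: [(0.04, np.float64(0.669)), (0.08, np.float64(0.672))] 0.08672564528513804
[0.5167 0.083  0.0664] [ 3.1416 -0.6109 -0.0857]
pre [0.4653 0.0874 0.1402]
6 rows; [np.float64(-0.96), np.float64(0.65), np.float64(3.23), np.float64(-0.0012), np.float64(0.0997), np.float64(0.0094)] ... [np.float64(-2.35), np.float64(0.72), np.float64(2.39), np.float64(-0.0012), np.float64(0.0997), np.float64(0.0094)]
[-0.96, 0.65, 3.23, -0.001, 0.1, 0.009]
[-1.27, 0.66, 3.12, -0.001, 0.1, 0.009]
[-1.57, 0.67, 2.98, -0.001, 0.1, 0.009]
[-1.85, 0.68, 2.81, -0.001, 0.1, 0.009]
[-2.11, 0.7, 2.61, -0.001, 0.1, 0.009]
[-2.35, 0.72, 2.39, -0.001, 0.1, 0.009]
```

```bash
sed -i "s/^RG=.*/RG=R.from_euler('y',-TH)*R.from_euler('x',np.pi)*R.from_euler('z',np.pi)/" h.py; echo ok
```

```text
ok
```

Call:
carry_out:
  moves:
    - [0,0,0.3,0,0,-0.12]
    - [0,0,0.3,0,0,-0.12]
    - [0,0,0.3,0,0,-0.12]
    - [0,0,0.3,0,0,-0.12]
    - [0,0,0.3,0,0,-0.12]
    - [0,0,0.3,0,0,-0.12]
    - [0,0,0.3,0,0,-0.12]
    - [0,0,0.3,0,0,-0.12]
    - [0,0,0.3,0,0,-0.12]
    - [0,0,0.3,0,0,-0.12]
    - [0,0,0.3,0,0,-0.12]
    - [0,0,0.3,0,0,-0.12]
    - [0,0,0.3,0,0,-0.12]
    - [0,0,0.3,0,0,-0.12]
    - [0,0,0.3,0,0,-0.12]
    - [0,0,0.3,0,0,-0.12]
    - [0,0,0.3,0,0,-0.12]
    - [0,0,0.3,0,0,-0.12]

```text
t: 5.13
position: [0.5245, 0.1184, 0.28]
ee_rot: [3.137, 0.024, 2.213]
wrist_force: [0.9, -0.4, -0.5]
gripper_width: 0.0856
```

Run:
```python
from fit import *
st();print(bot.get_obs()['joint_positions'])
Pt,Rt=pose([.5447,.0806,0],-.0857)
pre=Pt-.09*Rt.apply([0,0,1]);print('pre',pre)
show(plan(pre,Rt))
```

```text
t 5.13 p [0.5245 0.1184 0.28  ] rpy [3.1369 0.0239 2.213 ] F [ 0.9 -0.4 -0.5] w 0.0856
[ 0.7409  0.6271 -1.4447  1.7718  0.667   1.335  -0.2114]
pre [0.4653 0.0874 0.1402]
9 rows; [np.float64(0.16), np.float64(-0.74), np.float64(1.55), np.float64(-0.0292), np.float64(-0.061), np.float64(-0.0903)] ... [np.float64(1.3), np.float64(-0.49), np.float64(1.01), np.float64(-0.0292), np.float64(-0.061), np.float64(-0.0903)]
[0.16, -0.74, 1.55, -0.029, -0.061, -0.09]
[0.32, -0.76, 1.51, -0.029, -0.061, -0.09]
[0.48, -0.77, 1.46, -0.029, -0.061, -0.09]
[0.63, -0.76, 1.41, -0.029, -0.061, -0.09]
[0.79, -0.74, 1.34, -0.029, -0.061, -0.09]
[0.93, -0.7, 1.27, -0.029, -0.061, -0.09]
[1.07, -0.64, 1.19, -0.029, -0.061, -0.09]
[1.19, -0.58, 1.1, -0.029, -0.061, -0.09]
[1.3, -0.49, 1.01, -0.029, -0.061, -0.09]
```

Call:
carry_out:
  moves:
    - [0.2,-0.7,1.6,-0.029,-0.061,-0.09]
    - [0.3,-0.8,1.5,-0.029,-0.061,-0.09]
    - [0.5,-0.8,1.5,-0.029,-0.061,-0.09]
    - [0.6,-0.8,1.4,-0.029,-0.061,-0.09]
    - [0.8,-0.7,1.3,-0.029,-0.061,-0.09]
    - [0.9,-0.7,1.3,-0.029,-0.061,-0.09]

```text
t: 5.63
position: [0.4907, 0.098, 0.1856]
ee_rot: [3.068, 0.43, 2.768]
wrist_force: [1.0, -1.2, 0.7]
gripper_width: 0.0858
```

```bash
cat > go.py <<'E'
from fit import *
st();print(bot.get_obs()['joint_positions'])
Pt,Rt=pose([.5447,.0806,0],-.0857)
pre=Pt-.09*Rt.apply([0,0,1]);print('pre',pre)
show(plan(pre,Rt))
E
python3 go.py
```

```text
t 5.63 p [0.4907 0.098  0.1856] rpy [3.0677 0.43   2.7675] F [ 1.  -1.2  0.7] w 0.0858
[ 0.8574  0.4266 -1.471   2.2712  1.1182  0.8075 -0.1322]
pre [0.4653 0.0874 0.1402]
3 rows; [np.float64(1.23), np.float64(-0.72), np.float64(1.05), np.float64(-0.0234), np.float64(-0.0567), np.float64(-0.0856)] ... [np.float64(1.45), np.float64(-0.53), np.float64(0.87), np.float64(-0.0234), np.float64(-0.0567), np.float64(-0.0856)]
[1.23, -0.72, 1.05, -0.023, -0.057, -0.086]
[1.35, -0.63, 0.96, -0.023, -0.057, -0.086]
[1.45, -0.53, 0.87, -0.023, -0.057, -0.086]
```

```bash
sed -i "s/^TH=.*/TH=np.radians(15)/" h.py; python3 go.py
```

```text
t 5.63 p [0.4907 0.098  0.1856] rpy [3.0677 0.43   2.7675] F [ 1.  -1.2  0.7] w 0.0858
[ 0.8574  0.4266 -1.471   2.2712  1.1182  0.8075 -0.1322]
pre [0.4875 0.0855 0.1506]
3 rows; [np.float64(0.44), np.float64(-0.5), np.float64(1.05), np.float64(-0.0082), np.float64(0.0589), np.float64(-0.0884)] ... [np.float64(0.4), np.float64(-0.45), np.float64(1.09), np.float64(-0.0082), np.float64(0.0589), np.float64(-0.0884)]
[0.44, -0.5, 1.05, -0.008, 0.059, -0.088]
[0.42, -0.47, 1.07, -0.008, 0.059, -0.088]
[0.4, -0.45, 1.09, -0.008, 0.059, -0.088]
```

Call:
carry_out:
  moves:
    - [0.4,-0.5,1.0,-0.008,0.059,-0.088]
    - [0.4,-0.5,1.0,-0.008,0.059,-0.088]
    - [0.4,-0.4,1.0,-0.008,0.059,-0.088]
    - [0,0,0,0,0,0]
    - [0,0,0,0,0,0]

```text
t: 6.05
position: [0.4734, 0.0789, 0.1442]
ee_rot: [-3.119, 0.25, 3.082]
wrist_force: [-1.2, 0.0, -0.8]
gripper_width: 0.0851
```

```bash
python3 go.py
python3 - <<'E'
from h import *
Pt,Rt=pose([.5447,.0806,0],-.0857)
print(Pt);show(plan(Pt,Rt,lin=.02))
E
```

```text
t 6.05 p [0.4734 0.0789 0.1442] rpy [-3.1191  0.2497  3.0816] F [-1.2  0.  -0.8] w 0.0851
[ 0.8793  0.628  -1.4531  2.2225  1.0635  0.9185  0.3047]
pre [0.4875 0.0855 0.1506]
1 rows; [np.float64(-1.49), np.float64(0.74), np.float64(-0.3), np.float64(-0.016), np.float64(-0.0118), np.float64(0.0251)] ... [np.float64(-1.49), np.float64(0.74), np.float64(-0.3), np.float64(-0.016), np.float64(-0.0118), np.float64(0.0251)]
[-1.49, 0.74, -0.3, -0.016, -0.012, 0.025]
[0.51074264 0.08351729 0.06364741]
5 rows; [np.float64(-0.32), np.float64(0.18), np.float64(1.74), np.float64(-0.0032), np.float64(-0.0024), np.float64(0.005)] ... [np.float64(-0.3), np.float64(0.16), np.float64(1.75), np.float64(-0.0032), np.float64(-0.0024), np.float64(0.005)]
[-0.32, 0.18, 1.74, -0.003, -0.002, 0.005]
[-0.31, 0.17, 1.74, -0.003, -0.002, 0.005]
[-0.31, 0.17, 1.74, -0.003, -0.002, 0.005]
[-0.3, 0.16, 1.74, -0.003, -0.002, 0.005]
[-0.3, 0.16, 1.75, -0.003, -0.002, 0.005]
```

Call:
carry_out:
  moves:
    - [-0.7,0.4,0,-0.008,-0.006,0.013]
    - [-0.7,0.3,0,-0.008,-0.006,0.012]
    - [0,0,0.8,0,0,0]
    - [0,0,1,0,0,0]
    - [0,0,1,0,0,0]
    - [0,0,1,0,0,0]
    - [0,0,0.5,0,0,0]
    - [0,0,0,0,0,0]
    - [0,0,0,0,0,0]

```text
t: 6.8
position: [0.506, 0.0876, 0.1096]
ee_rot: [3.137, 0.282, 3.043]
wrist_force: [0.5, -0.0, -0.3]
gripper_width: 0.0855
```

```bash
cat > g2.py <<'E'
from h import *
st();print(bot.get_obs()['joint_positions'])
Pt,Rt=pose([.5447,.0806,0],-.0857)
print(Pt);show(plan(Pt,Rt,lin=.015))
E
python3 g2.py
python3 - <<'E'
from h import *
snap('wrist','w3');snap('scene','s3')
E
```

```text
t 6.8 p [0.506  0.0876 0.1096] rpy [3.1371 0.2823 3.0432] F [ 0.5 -0.  -0.3] w 0.0855
[ 0.75858524  0.67966374 -1.30791036  2.20273703  1.19747983  0.85207234
  0.18207987]
[0.51074264 0.08351729 0.06364741]
4 rows; [np.float64(0.2), np.float64(-0.1), np.float64(1.14), np.float64(0.0003), np.float64(0.0051), np.float64(-0.0031)] ... [np.float64(0.18), np.float64(-0.09), np.float64(1.14), np.float64(0.0003), np.float64(0.0051), np.float64(-0.0031)]
[0.2, -0.1, 1.14, 0.0, 0.005, -0.003]
[0.19, -0.09, 1.14, 0.0, 0.005, -0.003]
[0.19, -0.09, 1.14, 0.0, 0.005, -0.003]
[0.18, -0.09, 1.14, 0.0, 0.005, -0.003]
```

View pics/w3.png

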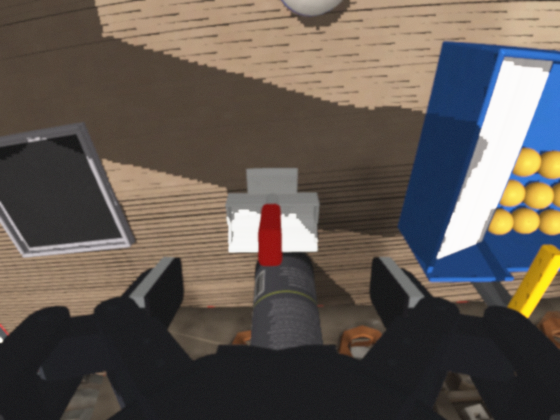

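Call:
carry_out:
  moves:
    - [0.2,-0.1,1.1,0,0.005,-0.003]
    - [0.2,-0.1,1.1,0,0.005,-0.003]
    - [0.2,-0.1,1.1,0,0.005,-0.003]
    - [0.1,0,0.6,0,0,0]
    - [0,0,0,0,0,0]
    - [0,0,0,0,0,0]

```text
t: 7.4
position: [0.5119, 0.0849, 0.0723]
ee_rot: [3.138, 0.273, 3.051]
wrist_force: [-1.0, -0.1, 0.5]
gripper_width: 0.0853
```

```bash
python3 g2.py
```

```text
t 7.4 p [0.5119 0.0849 0.0723] rpy [3.1381 0.2731 3.0513] F [-1.  -0.1  0.5] w 0.0853
[ 0.69625101  0.73998282 -1.21560672  2.20297711  1.29402531  0.82484654
  0.12929836]
[0.51074264 0.08351729 0.06364741]
1 rows; [np.float64(0.34), np.float64(-0.16), np.float64(0.81), np.float64(0.0022), np.float64(0.0113), np.float64(-0.0045)] ... [np.float64(0.34), np.float64(-0.16), np.float64(0.81), np.float64(0.0022), np.float64(0.0113), np.float64(-0.0045)]
[0.34, -0.16, 0.81, 0.002, 0.011, -0.004]
```

Call:
carry_out:
  moves:
    - [0.3,-0.1,0.8,0,0.011,-0.004]
    - [0,0,0,0,0,0]
    - [0,0,0,0,0,0]

```text
t: 7.65
position: [0.5117, 0.0843, 0.0645]
ee_rot: [3.139, 0.263, 3.056]
wrist_force: [0.4, -0.6, 0.4]
gripper_width: 0.0851
```

```bash
python3 g2.py
```

```text
t 7.65 p [0.5117 0.0843 0.0645] rpy [3.1388 0.2632 3.0558] F [ 0.4 -0.6  0.4] w 0.0851
[ 0.68743832  0.756088   -1.20107026  2.19914538  1.302617    0.82466057
  0.13259858]
[0.51074264 0.08351729 0.06364741]
1 rows; [np.float64(0.11), np.float64(-0.09), np.float64(0.06), np.float64(0.0028), np.float64(0.0014), np.float64(-0.0001)] ... [np.float64(0.11), np.float64(-0.09), np.float64(0.06), np.float64(0.0028), np.float64(0.0014), np.float64(-0.0001)]
[0.11, -0.09, 0.06, 0.003, 0.001, -0.0]
```

Call:
carry_out:
  moves:
    - [0,0,0,0,0,0]
    - [0,0,0,0,0,0]
    - [0,0,0,0,0,0]
    - [0,0,0,0,0,0]
    - [0,0,0,0,0,0]
    - [0,0,0,0,0,0]
    - [0,0,0,0,0,0]
    - [0,0,0,0,0,0]
  hand: 1
  squeeze: 80

```text
t: 8.32
position: [0.512, 0.0845, 0.0654]
ee_rot: [3.139, 0.264, 3.056]
wrist_force: [0.2, 0.9, -0.5]
gripper_width: 0.0113
```

```bash
python3 g2.py;python3 - <<'E'
from h import *
snap('wrist','w4');snap('scene','s4')
E
```

```text
t 8.32 p [0.512  0.0845 0.0654] rpy [3.1385 0.2644 3.0557] F [ 0.2  0.9 -0.5] w 0.0113
[ 0.68818484  0.75462209 -1.20245982  2.19898421  1.30179806  0.82455383
  0.13295935]
[0.51074264 0.08351729 0.06364741]
1 rows; [np.float64(0.16), np.float64(-0.11), np.float64(0.14), np.float64(0.003), np.float64(0.0026), np.float64(-0.0002)] ... [np.float64(0.16), np.float64(-0.11), np.float64(0.14), np.float64(0.003), np.float64(0.0026), np.float64(-0.0002)]
[0.16, -0.11, 0.14, 0.003, 0.003, -0.0]
```

View pics/w4.png

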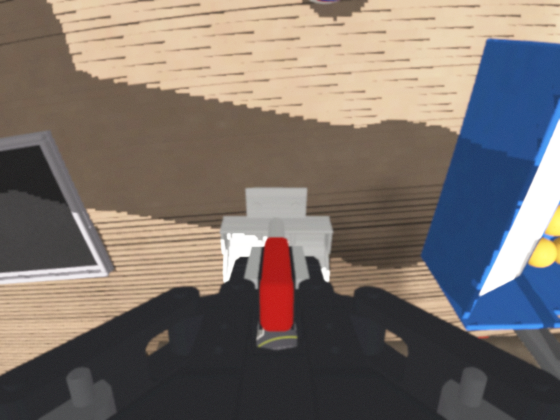

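Run:
```python
from fit import *
p=cv2.imread('pics/w4.png');cv2.imwrite('pics/w4c.png',cv2.resize(p[170:300,200:350],None,fx=5,fy=5,interpolation=cv2.INTER_CUBIC))
```

```text
(no output)
```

View pics/w4c.png

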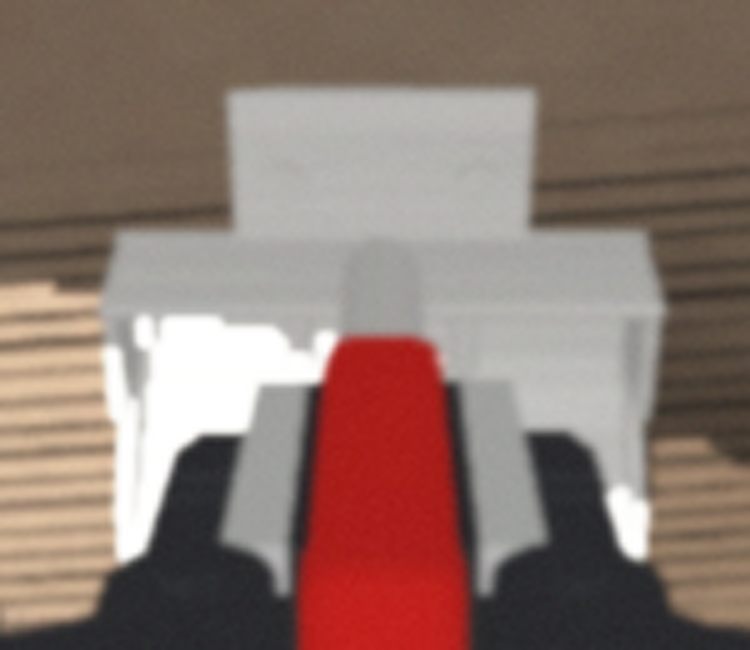

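Run:
```python
from fit import *
M=T('wrist')
g=lambda L:[(200+a/5-.4,170+b/5-.4) for a,b in L]
x,r=fit(M,[(-42,-20,2),(-42,20,2),(-20,-36.5,19),(-20,36.5,19),(-20,-36.5,2),(-20,36.5,2)],g([(229,90),(536,90),(103,305),(664,305),(118,232),(648,232)]),[.54,.08,-.08])
print(x);print(r)
o=bot.get_obs();Rt=R.from_euler('xyz',o['ee_rot']);S=R.from_euler('z',x[2])
print('G est',S.inv().apply(o['position']-[x[0],x[1],0]),'RG tilt',(S.inv()*Rt).as_euler('xyz'),'old G',G,RG.as_euler('xyz'))
```

```text
[ 0.5433  0.0815 -0.0864]
[[-0.1313 -0.1221]
 [ 0.3021 -0.1354]
 [-1.3792 -0.1557]
 [ 1.1772 -0.2359]
 [-0.5423  0.5889]
 [ 0.3895  0.531 ]]
G est [-0.0313  0.0003  0.0654] RG tilt [ 3.1386  0.2645 -3.141 ] old G [-0.0341 -0.      0.0636] [-3.1416  0.2618  3.1416]
```

```bash
python3 - <<'E'
s=open('h.py').read()
s=s.replace("G=np.array([-.039,0,.082])+.019*RG.apply([0,0,1])","G=np.array([-.0322,0,.0654])").replace("TH=np.radians(15)","TH=.2645")
s+='''
BIN=np.array([.5075,.3008,-.1144])
def b2w(q):
    q=np.array(q)/1000.;c,s=np.cos(BIN[2]),np.sin(BIN[2]);return np.array([BIN[0]+c*q[0]-s*q[1],BIN[1]+s*q[0]+c*q[1],q[2]])
def go(q,al=0,be=0,n=None,lin=.04,ang=.12,yaw=0.):
    P,Rm=pose(b2w(q),BIN[2]+yaw,al,be);show(plan(P,Rm,n,lin,ang))
def where():
    st();f,S=scoop();c,s=np.cos(BIN[2]),np.sin(BIN[2]);d=f[:2]-BIN[:2]
    e=(R.from_euler('z',-BIN[2])*S).as_euler('ZYX')
    print('fold in bin mm',np.round([1e3*(c*d[0]+s*d[1]),1e3*(-s*d[0]+c*d[1]),1e3*f[2]],1),'yaw,al,be deg',np.round(np.degrees(e),2),'J',np.round(bot.get_obs()['joint_positions'],2))
'''
open('h.py','w').write(s)
E
python3 - <<'E'
from h import *
where()
P,Rm=pose([.525,.085,.14],-.0864);show(plan(P,Rm))
E
```

```text
t 8.42 p [0.5121 0.0846 0.0654] rpy [3.1386 0.2645 3.0558] F [-0.2  0.5  0.3] w 0.0114
fold in bin mm [  61.4 -213.2    0. ] yaw,al,be deg [1.68 0.   0.17] J [ 0.69  0.75 -1.2   2.2   1.3   0.82  0.13]
4 rows; [np.float64(-0.45), np.float64(0.05), np.float64(-3.5), np.float64(0.0008), np.float64(-0.0), np.float64(0.0001)] ... [np.float64(-0.45), np.float64(0.04), np.float64(-3.5), np.float64(0.0008), np.float64(-0.0), np.float64(0.0001)]
[-0.45, 0.05, -3.5, 0.001, -0.0, 0.0]
[-0.45, 0.05, -3.5, 0.001, -0.0, 0.0]
[-0.45, 0.04, -3.5, 0.001, -0.0, 0.0]
[-0.45, 0.04, -3.5, 0.001, -0.0, 0.0]
```

Call:
carry_out:
  moves:
    - [0,0,-1,0,0,0]
    - [0,0,-2,0,0,0]
    - [-0.5,0,-3,0,0,0]
    - [-0.5,0,-3,0,0,0]
    - [-0.5,0,-3,0,0,0]
    - [-0.4,0,-2,0,0,0]
    - [0,0,0,0,0,0]

```text
t: 9.0
position: [0.4886, 0.0862, 0.2065]
ee_rot: [3.139, 0.251, 3.059]
wrist_force: [0.9, -0.1, -1.5]
gripper_width: 0.011
```

Run:
```python
from h import *
where()
go([-55,-5,135],np.radians(45))
```

```text
t 9.0 p [0.4886 0.0862 0.2065] rpy [3.1393 0.2514 3.0586] F [ 0.9 -0.1 -1.5] w 0.011
fold in bin mm [  37.  -214.2  140.7] yaw,al,be deg [1.84 0.75 0.13] J [ 0.97  0.5  -1.52  2.14  0.84  0.92  0.49]
7 rows; [np.float64(0.43), np.float64(3.02), np.float64(-0.07), np.float64(-0.0003), np.float64(0.1103), np.float64(0.0047)] ... [np.float64(0.46), np.float64(3.01), np.float64(0.24), np.float64(-0.0003), np.float64(0.1103), np.float64(0.0047)]
[0.43, 3.02, -0.07, -0.0, 0.11, 0.005]
[0.45, 3.02, -0.02, -0.0, 0.11, 0.005]
[0.46, 3.02, 0.03, -0.0, 0.11, 0.005]
[0.47, 3.01, 0.09, -0.0, 0.11, 0.005]
[0.47, 3.01, 0.14, -0.0, 0.11, 0.005]
[0.47, 3.01, 0.19, -0.0, 0.11, 0.005]
[0.46, 3.01, 0.24, -0.0, 0.11, 0.005]
```

Call:
carry_out:
  moves:
    - [0.3,2.1,0,0,0.06,0.003]
    - [0.3,2.1,0,0,0.08,0.003]
    - [0.3,2.1,0,0,0.08,0.003]
    - [0.3,2.1,0,0,0.08,0.003]
    - [0.3,2.1,0,0,0.08,0.003]

```text
t: 9.42
position: [0.4806, 0.1814, 0.1997]
ee_rot: [-3.122, -0.143, 3.025]
wrist_force: [0.5, 0.4, -2.1]
gripper_width: 0.0111
```

Run:
```python
from h import *
where()
go([-55,-5,135],np.radians(45))
```

```text
t 9.42 p [0.4806 0.1814 0.1997] rpy [-3.1218 -0.1426  3.0253] F [ 0.5  0.4 -2.1] w 0.0111
fold in bin mm [  -9.4 -123.1  127. ] yaw,al,be deg [-0.43 23.32 -1.22] J [ 0.53  0.74 -1.31  1.79  0.64  1.31  0.49]
4 rows; [np.float64(0.48), np.float64(2.91), np.float64(-0.1), np.float64(-0.0047), np.float64(0.0946), np.float64(-0.0014)] ... [np.float64(0.47), np.float64(2.92), np.float64(0.08), np.float64(-0.0047), np.float64(0.0946), np.float64(-0.0014)]
[0.48, 2.91, -0.1, -0.005, 0.095, -0.001]
[0.48, 2.92, -0.04, -0.005, 0.095, -0.001]
[0.48, 2.92, 0.02, -0.005, 0.095, -0.001]
[0.47, 2.92, 0.08, -0.005, 0.095, -0.001]
```

Call:
carry_out:
  moves:
    - [0.4,2.3,0,-0.004,0.076,0]
    - [0.4,2.3,0,-0.004,0.076,0]
    - [0.4,2.3,0,-0.004,0.076,0]
    - [0.4,2.2,0,-0.004,0.076,0]
    - [0.3,1.6,0,-0.004,0.06,0]
    - [0,0,0,0,0,0]
    - [0,0,0,0,0,0]

```text
t: 10.0
position: [0.474, 0.2946, 0.1876]
ee_rot: [-3.117, -0.535, 3.008]
wrist_force: [0.7, -0.9, -2.5]
gripper_width: 0.0108
```

Run:
```python
from h import *
where()
go([-50,0,60],np.radians(45),lin=.03)
snap('scene','s5')
snap('top','t5')
```

```text
t 10.0 p [0.474  0.2946 0.1876] rpy [-3.1172 -0.5355  3.0085] F [ 0.7 -0.9 -2.5] w 0.0108
fold in bin mm [-57.1 -11.3 118.9] yaw,al,be deg [-1.6  45.83 -1.73] J [ 0.22  1.01 -1.2   1.43  0.47  1.59  0.47]
2 rows; [np.float64(-1.75), np.float64(0.56), np.float64(2.36), np.float64(-0.0075), np.float64(-0.0074), np.float64(-0.008)] ... [np.float64(-1.74), np.float64(0.53), np.float64(2.37), np.float64(-0.0075), np.float64(-0.0074), np.float64(-0.008)]
[-1.75, 0.56, 2.36, -0.007, -0.007, -0.008]
[-1.74, 0.53, 2.37, -0.007, -0.007, -0.008]
```

View pics/s5.png

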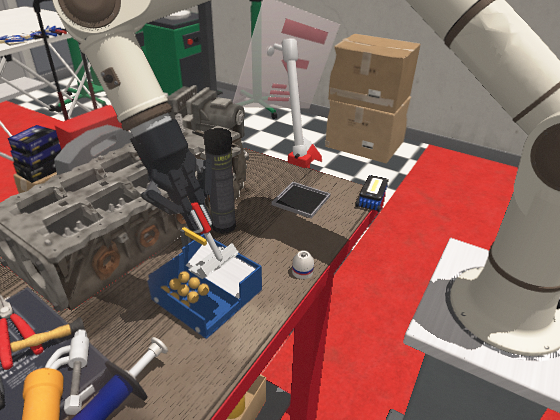

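Call:
carry_out:
  moves:
    - [-0.9,0.4,1.2,-0.006,-0.006,-0.008]
    - [-1.1,0.3,1.5,-0.005,-0.005,-0.005]
    - [-1,0.3,1.3,-0.004,-0.004,-0.003]
    - [-0.6,0.2,0.8,0,0,0]
    - [0,0,0,0,0,0]
    - [0,0,0,0,0,0]

```text
t: 10.6
position: [0.4839, 0.2983, 0.1277]
ee_rot: [-3.136, -0.507, 3.022]
wrist_force: [-0.2, -0.4, -2.2]
gripper_width: 0.0111
```

Run:
```python
from h import *
where()
go([-46,0,18],np.radians(45),lin=.015)
p,d=snap('wrist','w6');snap('top','t6')
```

```text
t 10.6 p [0.4839 0.2983 0.1277] rpy [-3.1363 -0.5075  3.0224] F [-0.2 -0.4 -2.2] w 0.0111
fold in bin mm [-45.7  -5.5  58.3] yaw,al,be deg [-0.38 44.23 -0.37] J [ 0.21  1.07 -1.16  1.46  0.54  1.5   0.49]
3 rows; [np.float64(-0.68), np.float64(0.18), np.float64(1.17), np.float64(-0.001), np.float64(0.0045), np.float64(-0.0014)] ... [np.float64(-0.69), np.float64(0.18), np.float64(1.17), np.float64(-0.001), np.float64(0.0045), np.float64(-0.0014)]
[-0.68, 0.18, 1.17, -0.001, 0.004, -0.001]
[-0.68, 0.18, 1.17, -0.001, 0.004, -0.001]
[-0.69, 0.18, 1.17, -0.001, 0.004, -0.001]
```

View pics/w6.png

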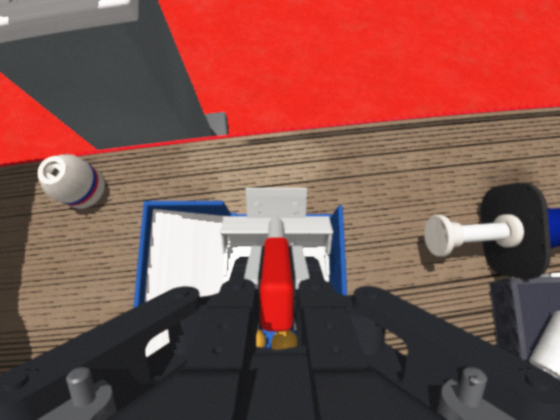

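Run:
```python
from binfit import *
M=T('wrist');d=np.load('/tmp/w6.npy')
P=cloud(M,d,'wrist',195,330,125,360)
x=binfit(P,[.5075,.3008,-.1144])
B=loc(P,x)
f=B[(B[:,1]>50)];print('bench z',np.median(f[:,2]))
for X in (-60,-40,-20):
  m=(abs(B[:,0]-X)<8)&(B[:,2]>40)&(abs(B[:,1]-43)<8);print(X,m.sum(),np.median(B[m,1:],0))
```

```text
bin [ 0.5077  0.3019 -0.1081] n [533, 0, 0, 675, 306, 69] res [-0.89, nan, nan, 0.97, 0.23, -0.05] z [49.1, nan, nan, 63.0, 63.1, 21.4]
bench z -0.02946456671271136
-60 147 [42.2602 49.0484]
-40 142 [42.1784 48.8899]
-20 167 [41.4446 48.8662]
  return _methods._mean(a, axis=axis, dtype=dtype,
  ret = ret.dtype.type(ret / rcount)
```

```bash
sed -i 's/^BIN=.*/BIN=np.array([.5076,.3013,-.1120])/' h.py
python3 - <<'E'
from h import *
where();go([-46,0,14],np.radians(45),lin=.012)
E
```

```text
t 10.7 p [0.4841 0.2986 0.1281] rpy [-3.137  -0.5072  3.0227] F [-0.1  0.1 -1.2] w 0.0111
fold in bin mm [-45.6  -5.5  58.8] yaw,al,be deg [-0.49 44.21 -0.32] J [ 0.21  1.07 -1.16  1.46  0.54  1.5   0.49]
4 rows; [np.float64(-0.56), np.float64(0.14), np.float64(0.98), np.float64(-0.0003), np.float64(0.0034), np.float64(-0.0015)] ... [np.float64(-0.57), np.float64(0.13), np.float64(0.97), np.float64(-0.0003), np.float64(0.0034), np.float64(-0.0015)]
[-0.56, 0.14, 0.98, -0.0, 0.003, -0.002]
[-0.56, 0.14, 0.98, -0.0, 0.003, -0.002]
[-0.57, 0.14, 0.97, -0.0, 0.003, -0.002]
[-0.57, 0.13, 0.97, -0.0, 0.003, -0.002]
```

Call:
carry_out:
  moves:
    - [-0.6,0.2,1,0,0.003,-0.002]
    - [-0.6,0.2,1,0,0.003,-0.002]
    - [-0.6,0.1,0.9,0,0.003,-0.002]
    - [-0.5,0.1,0.8,0,0.003,-0.002]
    - [0,0,0,0,0,0]
    - [0,0,0,0,0,0]

```text
t: 11.2
position: [0.4879, 0.3053, 0.0813]
ee_rot: [3.14, -0.518, 3.033]
wrist_force: [-0.8, -0.1, -2.0]
gripper_width: 0.0109
```

Run:
```python
from h import *
where();go([-46,0,5.5],np.radians(45),lin=.005)
```

```text
t 11.2 p [0.4879 0.3053 0.0813] rpy [ 3.1401 -0.518   3.033 ] F [-0.8 -0.1 -2. ] w 0.0109
fold in bin mm [-43.3   1.8  12.3] yaw,al,be deg [ 0.23 44.83  0.11] J [ 0.18  1.13 -1.13  1.44  0.57  1.46  0.5 ]
2 rows; [np.float64(-0.06), np.float64(-0.09), np.float64(0.36), np.float64(-0.0001), np.float64(0.0015), np.float64(0.0015)] ... [np.float64(-0.06), np.float64(-0.09), np.float64(0.36), np.float64(-0.0001), np.float64(0.0015), np.float64(0.0015)]
[-0.06, -0.09, 0.36, -0.0, 0.002, 0.002]
[-0.06, -0.09, 0.36, -0.0, 0.002, 0.002]
```

Call:
carry_out:
  moves:
    - [-0.1,-0.1,0.35,0,0.002,0.002]
    - [-0.1,-0.1,0.3,0,0.002,0.002]
    - [-0.1,0,0.15,0,0,0]
    - [0,0,0,0,0,0]
    - [0,0,0,0,0,0]

```text
t: 11.62
position: [0.4862, 0.3038, 0.0742]
ee_rot: [3.141, -0.523, 3.029]
wrist_force: [-0.1, -0.0, -1.4]
gripper_width: 0.0108
```

Run:
```python
from h import *
where();p,d=snap('wrist','w7');snap('top','t7');snap('scene','s7')
p=cv2.imread('pics/s7.png');cv2.imwrite('pics/s7c.png',cv2.resize(p[210:350,130:290],None,fx=4.2,fy=4.2,interpolation=cv2.INTER_CUBIC))
```

```text
t 11.62 p [0.4862 0.3038 0.0742] rpy [ 3.1413 -0.5234  3.0286] F [-0.1 -0.  -1.4] w 0.0108
fold in bin mm [-45.2   0.1   5.2] yaw,al,be deg [-5.000e-02  4.514e+01  2.000e-02] J [ 0.18  1.14 -1.12  1.45  0.57  1.45  0.5 ]
```

View pics/s7c.png

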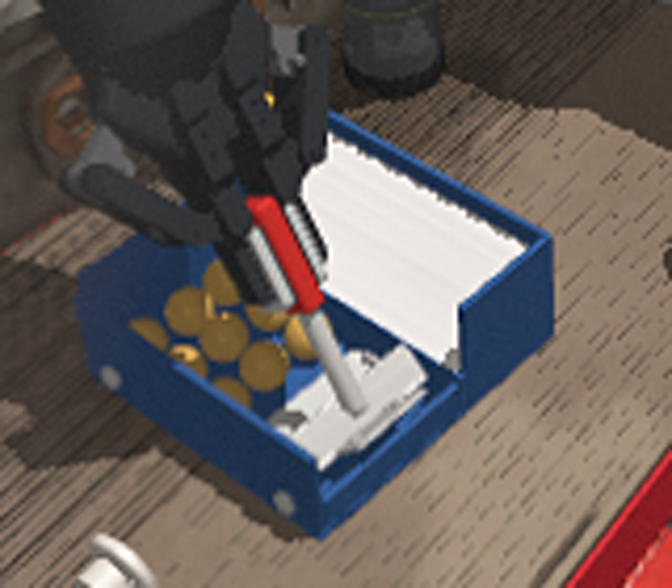

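View pics/w7.png

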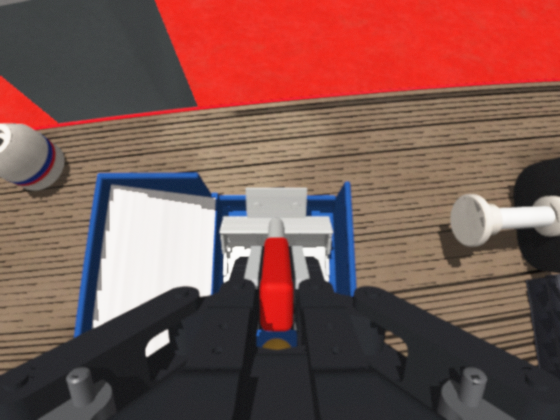

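Run:
```python
from fit import *
d=np.load('/tmp/w7.npy')
P=cloud(np.array(info('wrist')['tool_from_camera']),d,'wrist',280,420,0,560)
m=(P[:,2]<.03)&(np.linalg.norm(P,axis=1)<.25);P=P[m]*1000
for z0 in range(-130,20,10):
    q=P[(P[:,2]>=z0)&(P[:,2]<z0+10)]
    if len(q)>5: print(z0,len(q),'x',q[:,0].min().round(),q[:,0].max().round(),'y',q[:,1].min().round(),q[:,1].max().round())
# same for bar clearance: bar corners in tool frame if fold at (12,0,5),45deg
Pt,Rt=pose(b2w([12,0,5]),BIN[2],np.pi/4)
for q in ([22,-54,93],[22,-54,105],[22,-62,105],[74,-54,93],[74,-50,104],[84,-54,105]):
    print(q,np.round(Rt.inv().apply(b2w(q)-Pt)*1000,1))
where();go([0,0,4.5],np.radians(45),lin=.01)
```

```text
-110 1829 x 15.0 21.0 y -20.0 19.0
-100 13270 x 2.0 20.0 y -62.0 63.0
-90 15083 x -4.0 18.0 y -64.0 64.0
-80 10975 x -10.0 17.0 y -59.0 58.0
-70 5332 x -10.0 17.0 y -52.0 51.0
-60 6230 x -11.0 14.0 y -46.0 45.0
-50 3854 x -13.0 13.0 y -40.0 39.0
-40 391 x -13.0 11.0 y -18.0 22.0
-10 381 x -40.0 -20.0 y -105.0 -100.0
0 1037 x -61.0 -13.0 y -105.0 -66.0
10 1656 x -93.0 -16.0 y -102.0 188.0
[22, -54, 93] [ 21.1 -54.   -9.8]
[22, -54, 105] [ 27.1 -54.  -20.2]
[22, -62, 105] [ 27.1 -62.  -20.2]
[74, -54, 93] [-24.  -54.  -35.6]
[74, -50, 104] [-18.5 -50.  -45.2]
[84, -54, 105] [-26.7 -54.  -51. ]
t 11.77 p [0.4861 0.3038 0.074 ] rpy [ 3.1415 -0.5235  3.0286] F [-0.5 -0.3 -1.9] w 0.0109
fold in bin mm [-45.3   0.1   5. ] yaw,al,be deg [-0.05 45.15  0.  ] J [ 0.18  1.14 -1.12  1.45  0.57  1.45  0.5 ]
5 rows; [np.float64(-0.79), np.float64(-0.0), np.float64(-0.44), np.float64(0.0001), np.float64(-0.0005), np.float64(-0.0002)] ... [np.float64(-0.79), np.float64(-0.0), np.float64(-0.44), np.float64(0.0001), np.float64(-0.0005), np.float64(-0.0002)]
[-0.79, -0.0, -0.44, 0.0, -0.001, -0.0]
[-0.79, -0.0, -0.44, 0.0, -0.001, -0.0]
[-0.79, -0.0, -0.44, 0.0, -0.001, -0.0]
[-0.79, -0.0, -0.44, 0.0, -0.001, -0.0]
[-0.79, -0.0, -0.44, 0.0, -0.001, -0.0]
```

Call:
carry_out:
  moves:
    - [-0.5,0,-0.25,0,0,0]
    - [-0.8,0,-0.4,0,0,0]
    - [-0.8,0,-0.4,0,0,0]
    - [-0.8,0,-0.4,0,0,0]
    - [0,0,0,0,0,0]

```text
t: 12.18
position: [0.519, 0.3008, 0.0736]
ee_rot: [3.14, -0.528, 3.032]
wrist_force: [-0.0, -0.6, -0.6]
gripper_width: 0.0113
```

Run:
```python
from h import *
where();go([12,0,4.5],np.radians(45),lin=.01)
snap('scene','s8');snap('top','t8')
p=cv2.imread('pics/s8.png');cv2.imwrite('pics/s8c.png',cv2.resize(p[210:350,130:290],None,fx=4.2,fy=4.2,interpolation=cv2.INTER_CUBIC))
```

```text
t 12.18 p [0.519  0.3008 0.0736] rpy [ 3.14   -0.5281  3.0322] F [-0.  -0.6 -0.6] w 0.0113
fold in bin mm [-12.6   0.9   4.8] yaw,al,be deg [ 0.19 45.41  0.12] J [ 0.16  1.17 -1.11  1.35  0.58  1.5   0.55]
3 rows; [np.float64(-0.69), np.float64(-0.03), np.float64(-0.4), np.float64(0.0001), np.float64(-0.0024), np.float64(0.0008)] ... [np.float64(-0.7), np.float64(-0.03), np.float64(-0.4), np.float64(0.0001), np.float64(-0.0024), np.float64(0.0008)]
[-0.69, -0.03, -0.4, 0.0, -0.002, 0.001]
[-0.69, -0.03, -0.4, 0.0, -0.002, 0.001]
[-0.7, -0.03, -0.4, 0.0, -0.002, 0.001]
```

View pics/s8c.png

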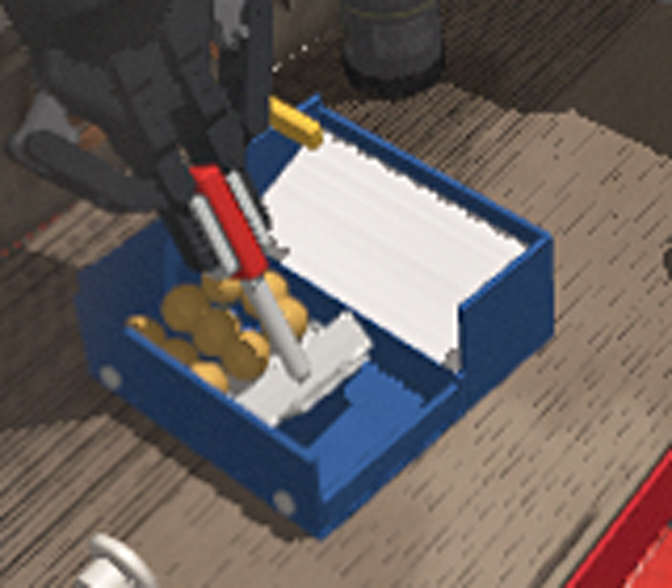

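Call:
carry_out:
  moves:
    - [-0.4,0,-0.2,0,-0.002,0]
    - [-0.6,0,-0.35,0,-0.002,0]
    - [-0.5,0,-0.3,0,0,0]
    - [0,0,0,0,0,0]
    - [0,0,0,0,0,0]

```text
t: 12.7
position: [0.5354, 0.2994, 0.0736]
ee_rot: [3.14, -0.526, 3.035]
wrist_force: [-2.3, -0.1, 0.7]
gripper_width: 0.0108
```

```bash
cat > look.py <<'E'
import sys
from h import *
where();k=sys.argv[1]
p,_=snap('scene','s'+k);p2,_=snap('top','t'+k)
a=cv2.resize(p[200:340,130:290],None,fx=4,fy=4,interpolation=cv2.INTER_CUBIC)
b=cv2.resize(p2[170:270,150:240],None,fx=5.6,fy=5.6,interpolation=cv2.INTER_CUBIC)[:,:]
a=cv2.resize(a,(448,392));b=cv2.resize(b,(352,392))
cv2.imwrite(f'pics/l{k}.png',np.hstack([a,b]))
E
python3 look.py 9
```

```text
t 12.7 p [0.5354 0.2994 0.0736] rpy [ 3.14   -0.5256  3.0348] F [-2.3 -0.1  0.7] w 0.0108
fold in bin mm [4.1 1.2 4.7] yaw,al,be deg [ 0.34 45.27  0.11] J [ 0.15  1.18 -1.1   1.31  0.59  1.53  0.57]
```

View pics/l9.png

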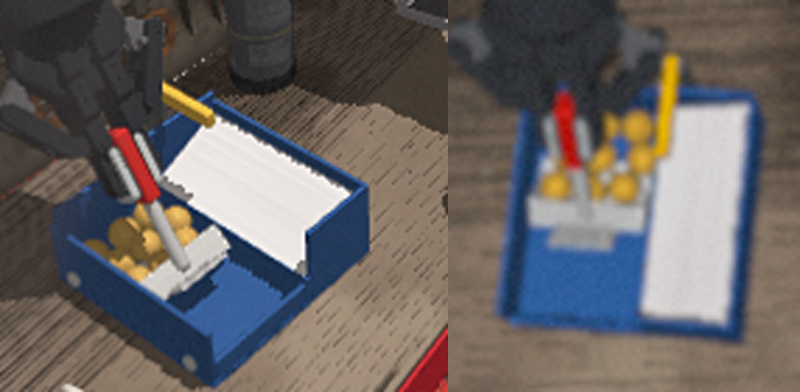

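Call:
carry_out:
  moves:
    - [-0.4,0,-0.2,0,-0.002,0]
    - [-0.5,0,-0.3,0,0,0]
    - [-0.3,0,-0.15,0,0,0]
    - [0,0,0,0,0,0]
    - [0,0,0,0,0,0]

```text
t: 13.22
position: [0.5465, 0.2987, 0.0736]
ee_rot: [3.14, -0.53, 3.039]
wrist_force: [-3.3, -0.9, 1.5]
gripper_width: 0.011
```

```bash
python3 look.py 10
```

```text
t 13.22 p [0.5465 0.2987 0.0736] rpy [ 3.14   -0.5297  3.0388] F [-3.3 -0.9  1.5] w 0.011
fold in bin mm [14.9  1.7  4.8] yaw,al,be deg [ 0.56 45.5   0.11] J [ 0.14  1.19 -1.1   1.27  0.59  1.55  0.59]
```

View pics/l10.png

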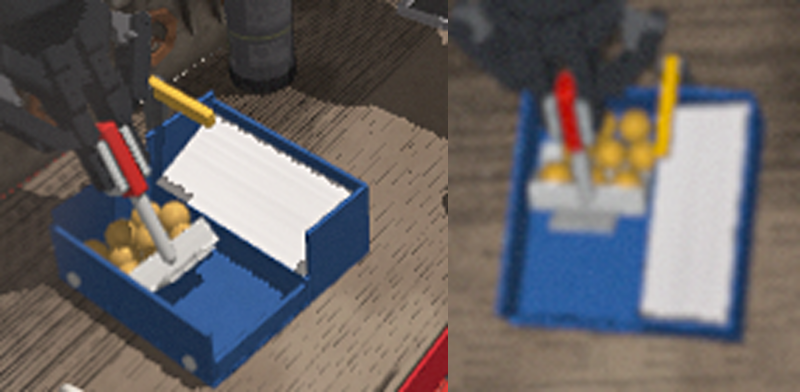

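Call:
carry_out:
  moves:
    - [-0.4,-0.05,-0.2,0,0,0.003]
    - [-0.4,-0.05,-0.2,0,0,0.003]
    - [-0.3,0,-0.15,0,0,0.003]
    - [0,0,0,0,0,0]
    - [0,0,0,0,0,0]

```text
t: 13.73
position: [0.55, 0.3007, 0.0736]
ee_rot: [-3.141, -0.546, 3.038]
wrist_force: [-1.6, 0.1, 1.7]
gripper_width: 0.0113
```

```bash
python3 look.py 11
```

```text
t 13.73 p [0.55   0.3007 0.0736] rpy [-3.1414 -0.5459  3.0383] F [-1.6  0.1  1.7] w 0.0113
fold in bin mm [17.   3.9  5.2] yaw,al,be deg [ 4.900e-01  4.643e+01 -1.000e-02] J [ 0.13  1.21 -1.09  1.24  0.58  1.57  0.6 ]
```

View pics/l11.png

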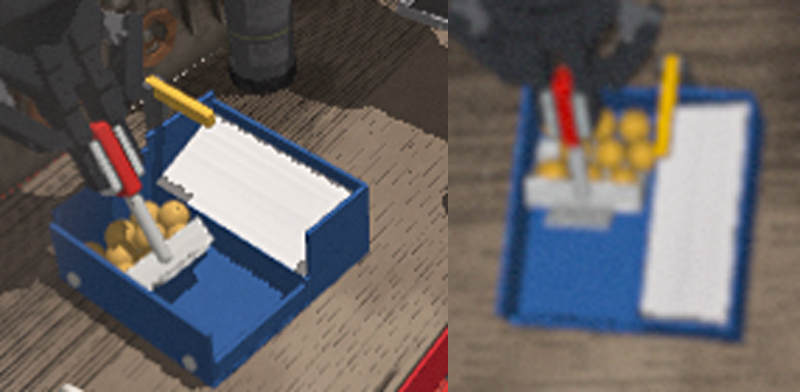

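Run:
```python
from h import *
go([13,1,12],np.radians(20),ang=.07)
```

```text
7 rows; [np.float64(0.53), np.float64(-0.04), np.float64(0.14), np.float64(-0.0004), np.float64(-0.0659), np.float64(0.0011)] ... [np.float64(0.55), np.float64(-0.04), np.float64(-0.07), np.float64(-0.0004), np.float64(-0.0659), np.float64(0.0011)]
[0.53, -0.04, 0.14, -0.0, -0.066, 0.001]
[0.54, -0.04, 0.11, -0.0, -0.066, 0.001]
[0.55, -0.04, 0.07, -0.0, -0.066, 0.001]
[0.55, -0.04, 0.04, -0.0, -0.066, 0.001]
[0.55, -0.04, -0.0, -0.0, -0.066, 0.001]
[0.55, -0.04, -0.04, -0.0, -0.066, 0.001]
[0.55, -0.04, -0.07, -0.0, -0.066, 0.001]
```

Call:
carry_out:
  moves:
    - [0.5,-0.05,0,0,-0.066,0.001]
    - [0.55,-0.05,0,0,-0.066,0.001]
    - [0.55,-0.05,0,0,-0.066,0.001]
    - [0.55,-0.05,0,0,-0.066,0.001]
    - [0.55,-0.05,0,0,-0.066,0.001]
    - [0.55,-0.05,-0.05,0,-0.066,0.001]
    - [0.55,-0.05,-0.1,0,-0.066,0.001]
    - [0,0,0,0,0,0]

```text
t: 14.5
position: [0.5145, 0.2996, 0.0813]
ee_rot: [3.139, -0.064, 3.027]
wrist_force: [-1.4, 0.7, -3.2]
gripper_width: 0.0111
```

```bash
python3 look.py 12
python3 - <<'E'
from h import *
go([11,0,24],np.radians(-2),ang=.07)
E
```

```text
t 14.5 p [0.5145 0.2996 0.0813] rpy [ 3.1391 -0.0639  3.0266] F [-1.4  0.7 -3.2] w 0.0111
fold in bin mm [16.4 -0.8  9. ] yaw,al,be deg [-0.13 18.82  0.15] J [ 0.19  0.89 -1.1   1.74  0.82  1.11  0.28]
6 rows; [np.float64(0.58), np.float64(0.03), np.float64(-0.09), np.float64(0.0001), np.float64(-0.0609), np.float64(-0.0014)] ... [np.float64(0.53), np.float64(0.03), np.float64(-0.26), np.float64(0.0001), np.float64(-0.0609), np.float64(-0.0014)]
[0.58, 0.03, -0.09, 0.0, -0.061, -0.001]
[0.57, 0.03, -0.12, 0.0, -0.061, -0.001]
[0.56, 0.03, -0.16, 0.0, -0.061, -0.001]
[0.55, 0.03, -0.19, 0.0, -0.061, -0.001]
[0.54, 0.03, -0.22, 0.0, -0.061, -0.001]
[0.53, 0.03, -0.26, 0.0, -0.061, -0.001]
```

View pics/l12.png

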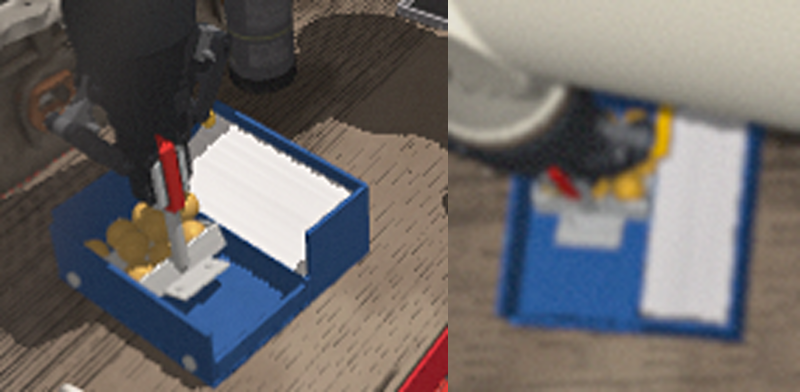

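Call:
carry_out:
  moves:
    - [0.6,0,-0.1,0,-0.061,-0.001]
    - [0.6,0,-0.1,0,-0.061,-0.001]
    - [0.6,0,-0.15,0,-0.061,-0.001]
    - [0.55,0,-0.2,0,-0.061,-0.001]
    - [0.55,0,-0.2,0,-0.061,-0.001]
    - [0.5,0,-0.2,0,-0.05,-0.001]
    - [0,0,0,0,0,0]
    - [0,0,0,0,0,0]

```text
t: 15.27
position: [0.4996, 0.3002, 0.0859]
ee_rot: [3.131, 0.3, 3.001]
wrist_force: [1.5, -0.9, -3.1]
gripper_width: 0.0109
```

```bash
python3 look.py 13
python3 - <<'E'
from h import *
snap('wrist','w13')
E
```

```text
t 15.27 p [0.4996 0.3002 0.0859] rpy [3.131  0.3    3.0005] F [ 1.5 -0.9 -3.1] w 0.0109
fold in bin mm [26.7 -2.2 21.6] yaw,al,be deg [-1.51 -2.04  0.58] J [ 0.05  0.67 -0.98  2.02  1.15  0.87 -0.19]
```

View pics/l13.png

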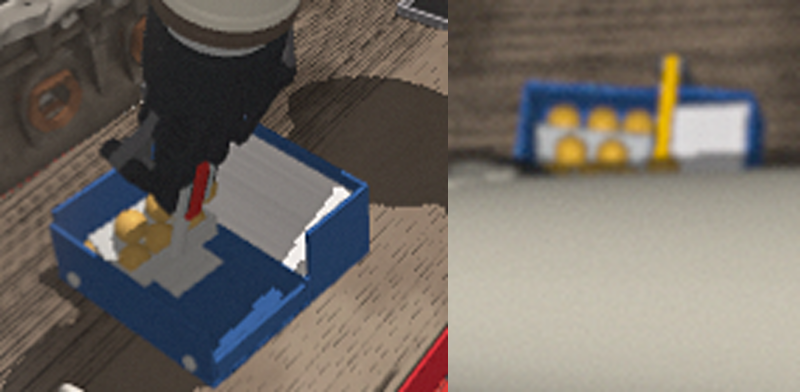

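View pics/w13.png

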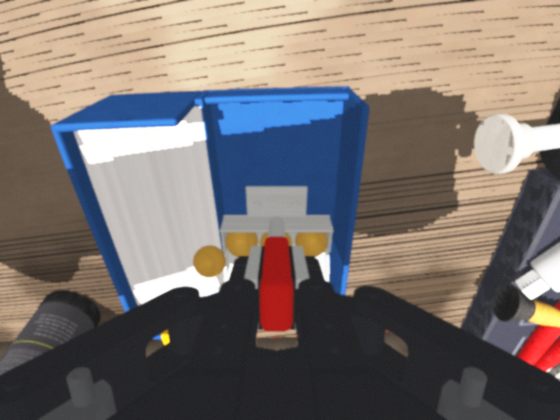

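Run:
```python
from h import *
where();go([28,0,70],0,np.radians(.17),lin=.01)
P=np.load('/tmp/binpc.npy')
from fit import loc
B=loc(P,BIN);b=B[(B[:,2]>85)&(B[:,2]<130)&(B[:,0]<66)&(B[:,1]<-45)&(B[:,1]>-75)];print('bar',np.percentile(b[:,1],[5,50,95]),np.percentile(b[:,0],[2]),np.median(b[:,2]))
```

```text
t 15.42 p [0.4998 0.3001 0.0857] rpy [3.1299 0.2991 2.9981] F [-0.8  0.3 -3. ] w 0.0113
fold in bin mm [26.9 -2.3 21.4] yaw,al,be deg [-1.63 -1.98  0.64] J [ 0.05  0.67 -0.98  2.02  1.15  0.87 -0.19]
5 rows; [np.float64(-0.36), np.float64(0.05), np.float64(-0.93), np.float64(0.0), np.float64(0.007), np.float64(-0.0058)] ... [np.float64(-0.33), np.float64(0.04), np.float64(-0.94), np.float64(0.0), np.float64(0.007), np.float64(-0.0058)]
[-0.36, 0.05, -0.93, 0.0, 0.007, -0.006]
[-0.35, 0.05, -0.93, 0.0, 0.007, -0.006]
[-0.34, 0.05, -0.94, 0.0, 0.007, -0.006]
[-0.34, 0.05, -0.94, 0.0, 0.007, -0.006]
[-0.33, 0.04, -0.94, 0.0, 0.007, -0.006]
bar [-61.9292 -59.7837 -55.6073] [23.3487] 103.60852889847911
```

Call:
carry_out:
  moves:
    - [-0.2,0,-0.5,0,0.005,-0.004]
    - [-0.4,0.1,-0.9,0,0.007,-0.006]
    - [-0.4,0,-0.9,0,0.007,-0.006]
    - [-0.3,0,-0.9,0,0.007,-0.006]
    - [-0.3,0,-0.9,0,0.007,-0.006]
    - [-0.1,0,-0.5,0,0.002,0]
    - [0,0,0,0,0,0]
    - [0,0,0,0,0,0]

```text
t: 16.08
position: [0.5124, 0.2959, 0.1344]
ee_rot: [3.135, 0.25, 3.009]
wrist_force: [0.1, 0.1, -3.4]
gripper_width: 0.0109
```

```bash
python3 look.py 14
python3 - <<'E'
from h import *
go([28,-5,66.3],0,np.radians(.17),lin=.01)
snap('wrist','w14')
E
```

```text
t 16.08 p [0.5124 0.2959 0.1344] rpy [3.1346 0.2504 3.0092] F [ 0.1  0.1 -3.4] w 0.0109
fold in bin mm [36.6 -4.9 68.5] yaw,al,be deg [-1.06  0.81  0.39] J [ 0.15  0.64 -1.07  1.95  0.99  0.95  0.01]
1 rows; [np.float64(0.93), np.float64(-0.05), np.float64(-0.0), np.float64(-0.0016), np.float64(-0.0142), np.float64(-0.018)] ... [np.float64(0.93), np.float64(-0.05), np.float64(-0.0), np.float64(-0.0016), np.float64(-0.0142), np.float64(-0.018)]
[0.93, -0.05, -0.0, -0.002, -0.014, -0.018]
```

View pics/l14.png

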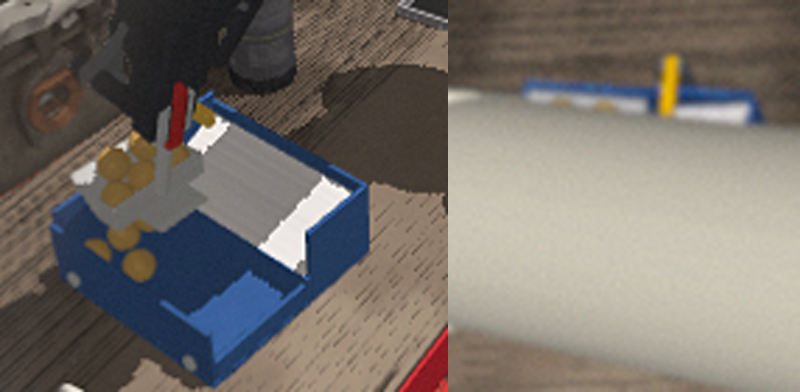

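View pics/w14.png

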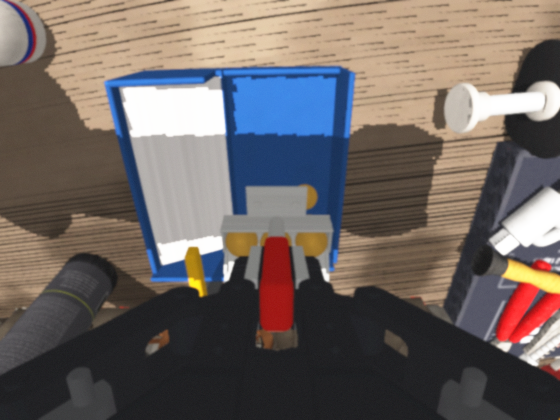

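Call:
carry_out:
  moves:
    - [0.5,0,0,-0.001,-0.007,-0.009]
    - [0.4,0,0.05,-0.001,-0.007,-0.009]
    - [0,0,0,0,0,0]
    - [0,0,0,0,0,0]

```text
t: 16.57
position: [0.5, 0.2972, 0.1291]
ee_rot: [3.14, 0.263, 3.034]
wrist_force: [0.4, -0.7, -3.5]
gripper_width: 0.0109
```

Run:
```python
from h import *
where();go([28,-110,66.2],0,np.radians(.17),lin=.01)
```

```text
t 16.57 p [0.5    0.2972 0.1291] rpy [3.1404 0.263  3.0342] F [ 0.4 -0.7 -3.5] w 0.0109
fold in bin mm [25.  -4.7 63.7] yaw,al,be deg [0.28 0.08 0.07] J [ 0.13  0.63 -1.07  1.98  1.01  0.93 -0.02]
11 rows; [np.float64(-0.03), np.float64(-0.96), np.float64(-0.02), np.float64(-0.0), np.float64(-0.0001), np.float64(0.0005)] ... [np.float64(-0.03), np.float64(-0.96), np.float64(-0.02), np.float64(-0.0), np.float64(-0.0001), np.float64(0.0005)]
[-0.03, -0.96, -0.02, -0.0, -0.0, 0.001]
[-0.03, -0.96, -0.02, -0.0, -0.0, 0.001]
[-0.03, -0.96, -0.02, -0.0, -0.0, 0.001]
[-0.03, -0.96, -0.02, -0.0, -0.0, 0.001]
[-0.03, -0.96, -0.02, -0.0, -0.0, 0.001]
[-0.03, -0.96, -0.02, -0.0, -0.0, 0.001]
[-0.03, -0.96, -0.02, -0.0, -0.0, 0.001]
[-0.03, -0.96, -0.02, -0.0, -0.0, 0.001]
[-0.03, -0.96, -0.02, -0.0, -0.0, 0.001]
[-0.03, -0.96, -0.02, -0.0, -0.0, 0.001]
[-0.03, -0.96, -0.02, -0.0, -0.0, 0.001]
```

Call:
carry_out:
  moves:
    - [-0.1,-0.4,-0.1,0,0,0]
    - [-0.1,-0.5,-0.1,0,0,0]
    - [-0.1,-0.5,-0.1,0,0,0]
    - [0,0,0,0,0,0]
    - [0,0,0,0,0,0]

```text
t: 16.98
position: [0.5001, 0.2815, 0.1331]
ee_rot: [3.142, 0.263, 3.036]
wrist_force: [0.5, -0.0, -3.0]
gripper_width: 0.0109
```

Run:
```python
from h import *
where();go([28,-60,66.2],0,np.radians(.17),lin=.006)
```

```text
t 16.98 p [0.5001 0.2815 0.1331] rpy [3.1416 0.2633 3.0359] F [ 0.5 -0.  -3. ] w 0.0109
fold in bin mm [ 26.9 -20.3  67.6] yaw,al,be deg [0.36 0.07 0.  ] J [ 0.18  0.61 -1.09  2.    1.    0.92  0.01]
7 rows; [np.float64(-0.01), np.float64(-0.57), np.float64(0.02), np.float64(-0.0002), np.float64(-0.0002), np.float64(0.001)] ... [np.float64(-0.01), np.float64(-0.57), np.float64(0.02), np.float64(-0.0002), np.float64(-0.0002), np.float64(0.001)]
[-0.01, -0.57, 0.02, -0.0, -0.0, 0.001]
[-0.01, -0.57, 0.02, -0.0, -0.0, 0.001]
[-0.01, -0.57, 0.02, -0.0, -0.0, 0.001]
[-0.01, -0.57, 0.02, -0.0, -0.0, 0.001]
[-0.01, -0.57, 0.02, -0.0, -0.0, 0.001]
[-0.01, -0.57, 0.02, -0.0, -0.0, 0.001]
[-0.01, -0.57, 0.02, -0.0, -0.0, 0.001]
```

Call:
carry_out:
  moves:
    - [0,0,0.1,0,0,0]
    - [0,-0.1,0,0,0,0]
    - [0,0,0,0,0,0]

```text
t: 17.23
position: [0.501, 0.2798, 0.1323]
ee_rot: [3.141, 0.264, 3.034]
wrist_force: [0.4, 0.6, -3.7]
gripper_width: 0.0113
```

Run:
```python
from h import *
where();go([28,-60,66.2],0,np.radians(.17),lin=.006)
```

```text
t 17.23 p [0.501  0.2798 0.1323] rpy [3.1412 0.264  3.0341] F [ 0.4  0.6 -3.7] w 0.0113
fold in bin mm [ 28.  -22.   66.9] yaw,al,be deg [0.27 0.03 0.02] J [ 0.18  0.61 -1.08  2.    1.    0.92  0.01]
7 rows; [np.float64(0.01), np.float64(-0.54), np.float64(0.01), np.float64(-0.0002), np.float64(-0.0001), np.float64(0.0007)] ... [np.float64(0.0), np.float64(-0.54), np.float64(0.01), np.float64(-0.0002), np.float64(-0.0001), np.float64(0.0007)]
[0.01, -0.54, 0.01, -0.0, -0.0, 0.001]
[0.01, -0.54, 0.01, -0.0, -0.0, 0.001]
[0.01, -0.54, 0.01, -0.0, -0.0, 0.001]
[0.0, -0.54, 0.01, -0.0, -0.0, 0.001]
[0.0, -0.54, 0.01, -0.0, -0.0, 0.001]
[0.0, -0.54, 0.01, -0.0, -0.0, 0.001]
[0.0, -0.54, 0.01, -0.0, -0.0, 0.001]
```

Call:
carry_out:
  moves:
    - [0,-0.4,0.03,0,0,0]
    - [0,-0.5,0.02,0,0,0]
    - [0,-0.5,0.01,0,0,0]
    - [0,-0.5,0.01,0,0,0]
    - [0,-0.4,0.0,0,0,0]
    - [0,0,0,0,0,0]

```text
t: 17.73
position: [0.4981, 0.2549, 0.1313]
ee_rot: [3.141, 0.263, 3.035]
wrist_force: [-0.3, -0.2, -3.0]
gripper_width: 0.0109
```

```bash
python3 look.py 15
```

```text
t 17.73 p [0.4981 0.2549 0.1313] rpy [3.1411 0.2634 3.0351] F [-0.3 -0.2 -3. ] w 0.0109
fold in bin mm [ 27.9 -46.9  65.9] yaw,al,be deg [0.32 0.06 0.03] J [ 0.24  0.59 -1.1   2.04  1.    0.89  0.04]
```

View pics/l15.png

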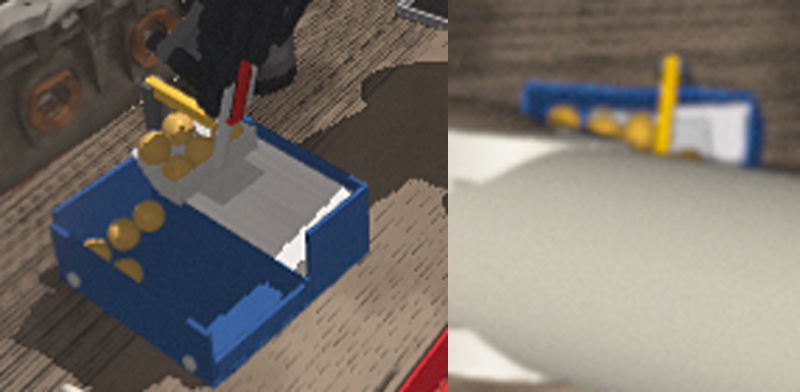

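Call:
carry_out:
  moves:
    - [0,-0.4,-0.02,0,0,0]
    - [0,-0.5,-0.01,0,0,0]
    - [0,-0.5,-0.01,0,0,0]
    - [0,-0.5,0,0,0,0]
    - [0,-0.4,0,0,0,0]
    - [0,0,0,0,0,0]

```text
t: 18.33
position: [0.4955, 0.2315, 0.1322]
ee_rot: [3.139, 0.264, 3.036]
wrist_force: [-0.7, -0.4, -2.8]
gripper_width: 0.0109
```

```bash
python3 look.py 16
```

```text
t 18.33 p [0.4955 0.2315 0.1322] rpy [3.1395 0.2642 3.0364] F [-0.7 -0.4 -2.8] w 0.0109
fold in bin mm [ 28.  -70.3  66.8] yaw,al,be deg [0.42 0.02 0.12] J [ 0.3   0.56 -1.11  2.07  0.99  0.86  0.07]
```

View pics/l16.png

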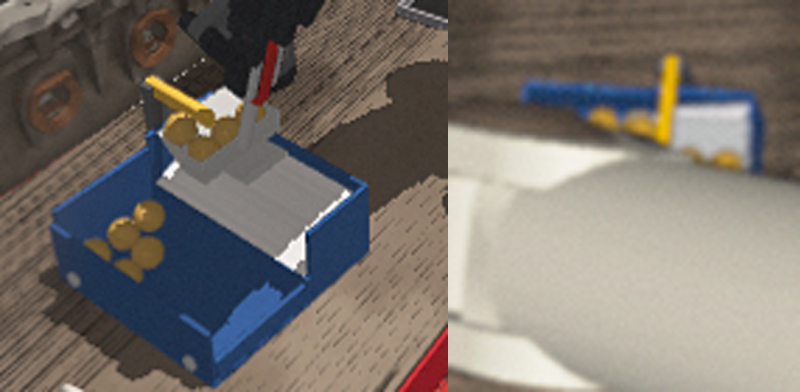

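Call:
carry_out:
  moves:
    - [0,-0.4,0.03,0,0,0]
    - [0,-0.5,0.01,0,0,0]
    - [0,-0.5,0,0,0,0]
    - [0,-0.5,0,0,0,0]
    - [0,-0.4,0,0,0,0]
    - [0,0,0,0,0,0]

```text
t: 18.93
position: [0.4932, 0.208, 0.1322]
ee_rot: [3.138, 0.265, 3.038]
wrist_force: [-0.0, 0.0, -2.6]
gripper_width: 0.0109
```

```bash
python3 look.py 17
```

```text
t 18.93 p [0.4932 0.208  0.1322] rpy [3.1381 0.2648 3.0376] F [-0.   0.  -2.6] w 0.0109
fold in bin mm [ 28.4 -93.8  66.8] yaw,al,be deg [ 0.51 -0.02  0.19] J [ 0.37  0.54 -1.13  2.11  0.98  0.83  0.11]
```

View pics/l17.png

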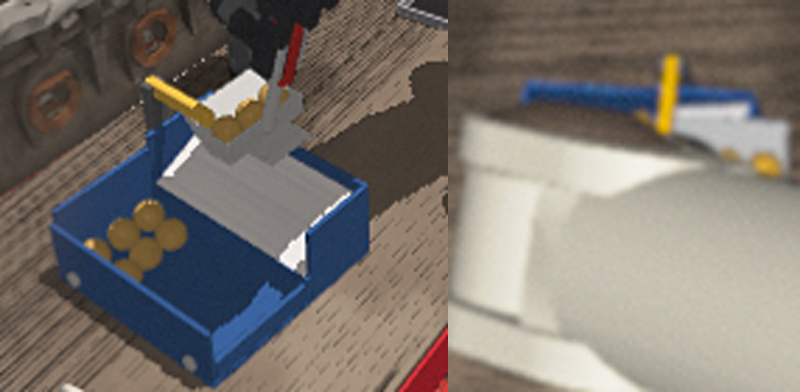

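Call:
carry_out:
  moves:
    - [0,-0.4,0.02,0,0,0]
    - [0,-0.6,0,0,0,0]
    - [0,-0.6,0,0,0,0]
    - [0,-0.5,0,0,0,0]
    - [0,-0.4,-0.1,0,0,0]
    - [0,0,0,0,0,0]
    - [0,0,0,0,0,0]
    - [0,0,0,0,0,0]

```text
t: 19.7
position: [0.4904, 0.1815, 0.1333]
ee_rot: [3.137, 0.266, 3.038]
wrist_force: [0.9, 0.4, -2.9]
gripper_width: 0.0109
```

```bash
python3 look.py 18;python3 - <<'E'
from h import *
snap('wrist','w18')
E
```

```text
t 19.7 p [0.4904 0.1815 0.1333] rpy [3.1368 0.2655 3.0377] F [ 0.9  0.4 -2.9] w 0.0109
fold in bin mm [  28.6 -120.4   67.9] yaw,al,be deg [ 0.54 -0.06  0.26] J [ 0.45  0.52 -1.15  2.14  0.97  0.8   0.16]
```

View pics/l18.png

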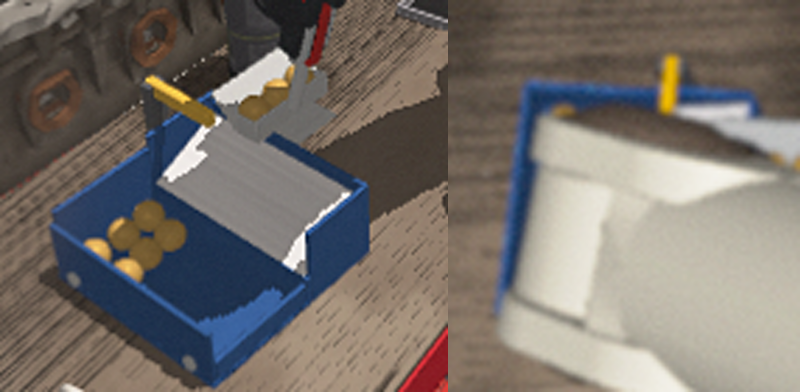

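View pics/w18.png

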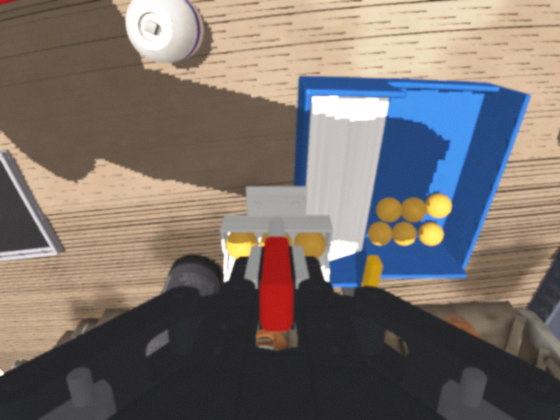

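Run:
```python
from h import *
f,S=scoop();print(f)
P,Rm=pose([.515,f[1],.11],-.09,0,.003);show(plan(P,Rm,4))
```

```text
[0.52252966 0.17899037 0.06792781]
4 rows; [np.float64(-0.1), np.float64(-0.02), np.float64(-1.06), np.float64(-0.0003), np.float64(0.0003), np.float64(-0.003)] ... [np.float64(-0.1), np.float64(-0.02), np.float64(-1.06), np.float64(-0.0003), np.float64(0.0003), np.float64(-0.003)]
[-0.1, -0.02, -1.06, -0.0, 0.0, -0.003]
[-0.1, -0.02, -1.06, -0.0, 0.0, -0.003]
[-0.1, -0.02, -1.06, -0.0, 0.0, -0.003]
[-0.1, -0.02, -1.06, -0.0, 0.0, -0.003]
```

Call:
carry_out:
  moves:
    - [-0.1,0,-0.5,0,0,0]
    - [-0.1,0,-1,0,0,-0.003]
    - [-0.1,0,-1.1,0,0,-0.003]
    - [-0.1,0,-1.1,0,0,-0.003]
    - [0,0,-0.5,0,0,-0.003]
    - [0,-0.3,0,0,0,0]
    - [0,-0.3,0,0,0,0]

```text
t: 20.43
position: [0.4816, 0.1793, 0.1778]
ee_rot: [3.139, 0.265, 3.056]
wrist_force: [-0.1, 0.5, -2.2]
gripper_width: 0.0112
```

```bash
cat > mv.py <<'E'
import sys
from h import *
where();f,S=scoop();print('fold w',f,'eul',np.degrees(S.as_euler('ZYX')))
a=[float(v) for v in sys.argv[1:]]
P,Rm=pose(a[:3],a[3],0,.003);show(plan(P,Rm,None,a[4]))
E
python3 mv.py .515 .03 .11 -.05 .017
```

```text
t 20.43 p [0.4816 0.1793 0.1778] rpy [3.1386 0.2649 3.0563] F [-0.1  0.5 -2.2] w 0.0112
fold in bin mm [  20.  -123.   112.4] yaw,al,be deg [ 1.57 -0.02  0.16] J [ 0.57  0.45 -1.27  2.12  0.85  0.85  0.28]
fold w [0.51368929 0.17679512 0.11237063] eul [-4.84509275 -0.02412516  0.16399635]
9 rows; [np.float64(-0.14), np.float64(-1.64), np.float64(0.06), np.float64(-0.001), np.float64(0.0001), np.float64(-0.0037)] ... [np.float64(-0.09), np.float64(-1.64), np.float64(0.05), np.float64(-0.001), np.float64(0.0001), np.float64(-0.0037)]
[-0.14, -1.64, 0.06, -0.001, 0.0, -0.004]
[-0.14, -1.64, 0.06, -0.001, 0.0, -0.004]
[-0.13, -1.64, 0.06, -0.001, 0.0, -0.004]
[-0.12, -1.64, 0.06, -0.001, 0.0, -0.004]
[-0.12, -1.64, 0.05, -0.001, 0.0, -0.004]
[-0.11, -1.64, 0.05, -0.001, 0.0, -0.004]
[-0.11, -1.64, 0.05, -0.001, 0.0, -0.004]
[-0.1, -1.64, 0.05, -0.001, 0.0, -0.004]
[-0.09, -1.64, 0.05, -0.001, 0.0, -0.004]
```

Call:
carry_out:
  moves:
    - [-0.1,-0.6,0,-0.001,0,-0.003]
    - [-0.1,-1.2,0.05,-0.001,0,-0.004]
    - [-0.1,-1.6,0.05,-0.001,0,-0.004]
    - [-0.1,-1.6,0.05,-0.001,0,-0.004]
    - [-0.1,-1.6,0.05,-0.001,0,-0.004]
    - [-0.1,-1.6,0.05,-0.001,0,-0.004]
    - [-0.1,-1.6,0.05,-0.001,0,-0.004]
    - [-0.1,-1.5,0.05,-0.001,0,-0.004]
    - [-0.1,-1,0.05,-0.001,0,-0.004]
    - [0,-0.5,0,0,0,0]

```text
t: 21.27
position: [0.4793, 0.0394, 0.1709]
ee_rot: [-3.14, 0.258, 3.097]
wrist_force: [-0.1, -0.2, -3.2]
gripper_width: 0.0112
```

```bash
python3 mv.py .5295 -.103 .10 0.01 .017
```

```text
t 21.27 p [0.4793 0.0394 0.1709] rpy [-3.1403  0.258   3.0966] F [-0.1 -0.2 -3.2] w 0.0112
fold in bin mm [  32.9 -261.4  105.3] yaw,al,be deg [ 3.82  0.37 -0.07] J [ 1.03  0.44 -1.41  2.21  0.81  0.76  0.64]
fold w [0.51104343 0.0378953  0.10531274] eul [-2.59838352  0.37015539 -0.07273144]
9 rows; [np.float64(-0.25), np.float64(-1.58), np.float64(0.13), np.float64(-0.002), np.float64(-0.0007), np.float64(-0.0058)] ... [np.float64(-0.17), np.float64(-1.59), np.float64(0.11), np.float64(-0.002), np.float64(-0.0007), np.float64(-0.0058)]
[-0.25, -1.58, 0.13, -0.002, -0.001, -0.006]
[-0.24, -1.58, 0.13, -0.002, -0.001, -0.006]
[-0.23, -1.58, 0.12, -0.002, -0.001, -0.006]
[-0.22, -1.58, 0.12, -0.002, -0.001, -0.006]
[-0.21, -1.58, 0.12, -0.002, -0.001, -0.006]
[-0.2, -1.59, 0.12, -0.002, -0.001, -0.006]
[-0.19, -1.59, 0.11, -0.002, -0.001, -0.006]
[-0.18, -1.59, 0.11, -0.002, -0.001, -0.006]
[-0.17, -1.59, 0.11, -0.002, -0.001, -0.006]
```

Call:
carry_out:
  moves:
    - [-0.2,-0.8,0.05,0,0,-0.004]
    - [-0.3,-1.4,0.05,0,-0.001,-0.006]
    - [-0.3,-1.6,0.05,0,-0.001,-0.006]
    - [-0.3,-1.6,0.05,0,-0.001,-0.006]
    - [-0.2,-1.6,0.05,0,-0.001,-0.006]
    - [-0.2,-1.6,0.05,0,-0.001,-0.006]
    - [-0.2,-1.6,0.05,0,-0.001,-0.006]
    - [-0.2,-1.5,0.05,0,-0.001,-0.006]
    - [-0.2,-1.2,0.05,0,0,-0.004]
    - [0,-0.5,0,0,0,0]
    - [0,0,0,0,0,0]

```text
t: 22.18
position: [0.4974, -0.1054, 0.1707]
ee_rot: [-3.125, 0.262, -3.13]
wrist_force: [0.3, 0.1, -2.2]
gripper_width: 0.011
```

```bash
python3 mv.py .5295 -.103 .06 0.01 .012
python3 - <<'E'
from h import *
snap('wrist','w20');snap('scene','s20')
E
```

```text
t 22.18 p [ 0.4974 -0.1054  0.1707] rpy [-3.1247  0.2618 -3.1296] F [ 0.3  0.1 -2.2] w 0.011
fold in bin mm [  67.2 -402.5  105.3] yaw,al,be deg [ 6.85  0.15 -0.94] J [ 1.35  0.57 -1.43  2.16  0.86  0.79  1.  ]
fold w [ 0.52941826 -0.10618253  0.10526587] eul [ 0.43458362  0.15348654 -0.93563854]
4 rows; [np.float64(0.29), np.float64(0.06), np.float64(1.09), np.float64(-0.0048), np.float64(-0.0007), np.float64(0.0007)] ... [np.float64(0.3), np.float64(0.05), np.float64(1.09), np.float64(-0.0048), np.float64(-0.0007), np.float64(0.0007)]
[0.29, 0.06, 1.09, -0.005, -0.001, 0.001]
[0.3, 0.06, 1.09, -0.005, -0.001, 0.001]
[0.3, 0.05, 1.09, -0.005, -0.001, 0.001]
[0.3, 0.05, 1.09, -0.005, -0.001, 0.001]
```

View pics/w20.png

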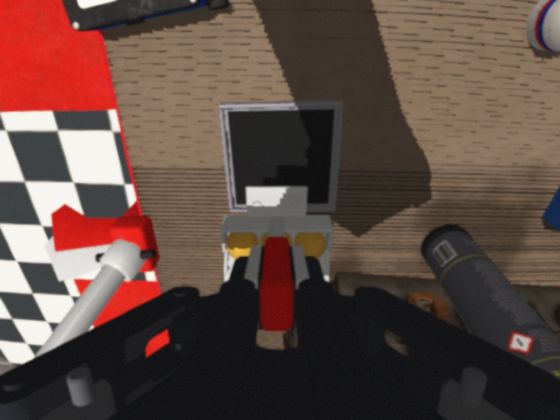

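View pics/s20.png

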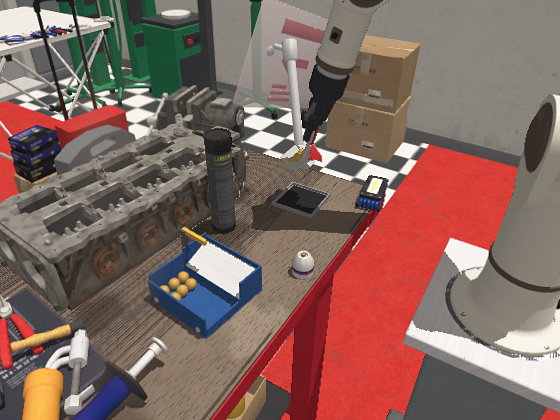

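Run:
```python
from fit import *
M=T('wrist')
for r in fit(M,[(-55,-55,10),(-55,55,10),(55,55,10),(55,-55,10)],[(220,102),(342,102.5),(337,212),(229,214)],[.5085,-.1027,0]):print(r)
```

```text
[ 0.5069 -0.1011  0.0232]
[[-1.0885  1.5643]
 [ 3.4985 -0.2154]
 [-1.2641  0.0372]
 [ 0.6187 -1.5453]]
```

Call:
carry_out:
  moves:
    - [0.2,0.1,0.7,-0.005,0,0]
    - [0.3,0.1,1.1,-0.005,0,0]
    - [0.3,0.1,1.1,-0.005,0,0]
    - [0.3,0,1.1,-0.003,0,0]
    - [0.1,0,0.5,0,0,0]
    - [0,0,0,0,0,0]
    - [0,0,0,0,0,0]

```text
t: 22.87
position: [0.497, -0.0937, 0.1215]
ee_rot: [3.139, 0.263, -3.117]
wrist_force: [0.5, -0.5, -1.9]
gripper_width: 0.0108
```

```bash
python3 mv.py .5295 -.103 .012 0.01 .012
```

```text
t 22.87 p [ 0.497  -0.0937  0.1215] rpy [ 3.1388  0.2632 -3.1166] F [ 0.5 -0.5 -1.9] w 0.0108
fold in bin mm [  65.4 -389.2   56. ] yaw,al,be deg [7.89 0.08 0.15] J [ 1.23  0.61 -1.3   2.2   0.97  0.7   0.92]
fold w [ 0.52912972 -0.09272824  0.05603717] eul [1.47311574 0.07677972 0.15495815]
4 rows; [np.float64(0.29), np.float64(-0.25), np.float64(1.06), np.float64(0.001), np.float64(-0.0003), np.float64(0.0038)] ... [np.float64(0.28), np.float64(-0.25), np.float64(1.06), np.float64(0.001), np.float64(-0.0003), np.float64(0.0038)]
[0.29, -0.25, 1.06, 0.001, -0.0, 0.004]
[0.29, -0.25, 1.06, 0.001, -0.0, 0.004]
[0.28, -0.25, 1.06, 0.001, -0.0, 0.004]
[0.28, -0.25, 1.06, 0.001, -0.0, 0.004]
```

Call:
carry_out:
  moves:
    - [0.2,-0.2,0.8,0,0,0.002]
    - [0.3,-0.2,1,0,0,0.002]
    - [0.3,-0.2,1,0,0,0.002]
    - [0.3,-0.2,0.9,0,0,0]
    - [0.1,0,0.4,0,0,0]
    - [0,0,0,0,0,0]
    - [0,0,0,0,0,0]

```text
t: 23.45
position: [0.5002, -0.0991, 0.0813]
ee_rot: [3.138, 0.27, -3.118]
wrist_force: [-0.7, -0.2, -2.1]
gripper_width: 0.0109
```

```bash
python3 mv.py .5295 -.103 .005 0.01 .005
```

```text
t 23.45 p [ 0.5002 -0.0991  0.0813] rpy [ 3.1381  0.2702 -3.1184] F [-0.7 -0.2 -2.1] w 0.0109
fold in bin mm [  69.6 -394.1   16.1] yaw,al,be deg [ 7.8  -0.33  0.19] J [ 1.15  0.65 -1.17  2.22  1.09  0.62  0.83]
fold w [ 0.53273081 -0.09807014  0.0161012 ] eul [ 1.38280275 -0.3283522   0.19094549]
3 rows; [np.float64(0.19), np.float64(-0.15), np.float64(0.32), np.float64(0.0014), np.float64(0.0019), np.float64(0.0045)] ... [np.float64(0.19), np.float64(-0.15), np.float64(0.32), np.float64(0.0014), np.float64(0.0019), np.float64(0.0045)]
[0.19, -0.15, 0.32, 0.001, 0.002, 0.004]
[0.19, -0.15, 0.32, 0.001, 0.002, 0.004]
[0.19, -0.15, 0.32, 0.001, 0.002, 0.004]
```

Call:
carry_out:
  moves:
    - [0.2,-0.1,0.3,0,0.002,0]
    - [0.2,-0.1,0.3,0,0.002,0]
    - [0.1,-0.1,0.3,0,0.002,0]
    - [0,0,0.1,0,0,0]
    - [0,0,0,0,0,0]
    - [0,0,0,0,0,0]

```text
t: 23.95
position: [0.4996, -0.1023, 0.0713]
ee_rot: [3.139, 0.267, -3.118]
wrist_force: [0.1, 0.2, -2.8]
gripper_width: 0.0111
```

```bash
python3 mv.py .5295 -.103 .004 0.01 .005
```

```text
t 23.95 p [ 0.4996 -0.1023  0.0713] rpy [ 3.1388  0.2669 -3.1181] F [ 0.1  0.2 -2.8] w 0.0111
fold in bin mm [  69.1 -397.4    6. ] yaw,al,be deg [ 7.8  -0.14  0.15] J [ 1.13  0.67 -1.15  2.22  1.12  0.61  0.81]
fold w [ 0.53190015 -0.10133028  0.00601764] eul [ 1.3874251  -0.13846805  0.15317021]
1 rows; [np.float64(0.27), np.float64(-0.12), np.float64(0.13), np.float64(0.0034), np.float64(0.0024), np.float64(0.0138)] ... [np.float64(0.27), np.float64(-0.12), np.float64(0.13), np.float64(0.0034), np.float64(0.0024), np.float64(0.0138)]
[0.27, -0.12, 0.13, 0.003, 0.002, 0.014]
```

Call:
carry_out:
  moves:
    - [0.1,0,0.15,0,0.002,0]
    - [0.05,0,0.1,0,0,0]
    - [0,0,0,0,0,0]
    - [0,0,0,0,0,0]

```text
t: 24.28
position: [0.4996, -0.1019, 0.0703]
ee_rot: [3.141, 0.267, -3.116]
wrist_force: [0.1, 1.0, -2.5]
gripper_width: 0.011
```

```bash
python3 mv.py .5295 -.103 .004 0.01 .005;python3 - <<'E'
from h import *
snap('wrist','w21')
E
```

```text
t 24.28 p [ 0.4996 -0.1019  0.0703] rpy [ 3.1414  0.2667 -3.1163] F [ 0.1  1.  -2.5] w 0.011
fold in bin mm [  69.2 -397.1    4.9] yaw,al,be deg [ 7.87 -0.12  0.01] J [ 1.13  0.67 -1.14  2.22  1.13  0.61  0.8 ]
fold w [ 0.53197384 -0.10104906  0.00494056] eul [ 1.45088386 -0.12467891  0.01145964]
1 rows; [np.float64(0.25), np.float64(-0.16), np.float64(0.02), np.float64(0.0013), np.float64(0.0022), np.float64(0.0155)] ... [np.float64(0.25), np.float64(-0.16), np.float64(0.02), np.float64(0.0013), np.float64(0.0022), np.float64(0.0155)]
[0.25, -0.16, 0.02, 0.001, 0.002, 0.015]
```

View pics/w21.png

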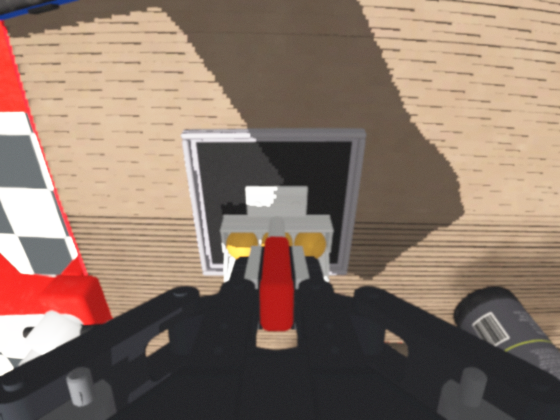

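Call:
carry_out:
  moves:
    - [0.1,0,0.15,0,0,0]
    - [0.05,0,0.1,0,0,0]
    - [0,0,0,0,0,0]
    - [0,0,0,0,0,0]

```text
t: 24.67
position: [0.4999, -0.1018, 0.0702]
ee_rot: [-3.137, 0.269, -3.114]
wrist_force: [-0.2, 0.1, -2.4]
gripper_width: 0.0109
```

```bash
python3 mv.py .5295 -.103 .004 0.01 .005
```

```text
t 24.67 p [ 0.4999 -0.1018  0.0702] rpy [-3.1371  0.2691 -3.1143] F [-0.2  0.1 -2.4] w 0.0109
fold in bin mm [  69.6 -397.3    4.9] yaw,al,be deg [ 7.92 -0.26 -0.25] J [ 1.12  0.66 -1.14  2.22  1.14  0.61  0.8 ]
fold w [ 0.53239189 -0.10126766  0.0049106 ] eul [ 1.49871805 -0.2642746  -0.24794382]
1 rows; [np.float64(0.27), np.float64(-0.16), np.float64(0.0), np.float64(-0.0028), np.float64(0.0046), np.float64(0.0175)] ... [np.float64(0.27), np.float64(-0.16), np.float64(0.0), np.float64(-0.0028), np.float64(0.0046), np.float64(0.0175)]
[0.27, -0.16, 0.0, -0.003, 0.005, 0.018]
```

Call:
carry_out:
  moves:
    - [0.1,0,0.2,0,0.003,0]
    - [0.05,0,0.2,-0.003,0.003,0]
    - [0,0,0,0,0,0]

```text
t: 24.92
position: [0.501, -0.1021, 0.0706]
ee_rot: [-3.132, 0.266, -3.112]
wrist_force: [0.5, 1.4, -3.1]
gripper_width: 0.0112
```

```bash
python3 mv.py .5295 -.103 .004 0.01 .005
```

```text
t 24.92 p [ 0.501  -0.1021  0.0706] rpy [-3.1321  0.2659 -3.1119] F [ 0.5  1.4 -3.1] w 0.0112
fold in bin mm [  70.6 -397.7    5.2] yaw,al,be deg [ 7.97 -0.08 -0.53] J [ 1.12  0.66 -1.14  2.22  1.13  0.62  0.8 ]
fold w [ 0.53328818 -0.1018091   0.00521348] eul [ 1.55693693 -0.0793869  -0.52639117]
1 rows; [np.float64(0.39), np.float64(-0.13), np.float64(0.02), np.float64(-0.0073), np.float64(0.0014), np.float64(0.0198)] ... [np.float64(0.39), np.float64(-0.13), np.float64(0.02), np.float64(-0.0073), np.float64(0.0014), np.float64(0.0198)]
[0.39, -0.13, 0.02, -0.007, 0.001, 0.02]
```

Call:
carry_out:
  moves:
    - [0.4,-0.1,0.1,-0.01,0,0.01]
    - [0.1,0,0.2,-0.003,0,0]
    - [0,0,0,0,0,0]
    - [0,0,0,0,0,0]

```text
t: 25.25
position: [0.4991, -0.1025, 0.0699]
ee_rot: [3.138, 0.272, -3.12]
wrist_force: [0.4, 0.0, -2.8]
gripper_width: 0.0112
```

```bash
python3 mv.py .5295 -.103 .004 0.01 .005
```

```text
t 25.25 p [ 0.4991 -0.1025  0.0699] rpy [ 3.138   0.2715 -3.1196] F [ 0.4  0.  -2.8] w 0.0112
fold in bin mm [  69.  -397.6    4.8] yaw,al,be deg [ 7.73 -0.4   0.2 ] J [ 1.13  0.67 -1.14  2.22  1.13  0.6   0.8 ]
fold w [ 0.53175481 -0.10148848  0.0047657 ] eul [ 1.31316938 -0.40396262  0.20074358]
1 rows; [np.float64(0.19), np.float64(-0.1), np.float64(0.0), np.float64(0.0039), np.float64(0.007), np.float64(0.0123)] ... [np.float64(0.19), np.float64(-0.1), np.float64(0.0), np.float64(0.0039), np.float64(0.007), np.float64(0.0123)]
[0.19, -0.1, 0.0, 0.004, 0.007, 0.012]
```

Call:
carry_out:
  moves:
    - [0.1,0,0.3,0.003,0.006,0]
    - [0,0,0,0,0,0]
    - [0,0,0,0,0,0]

```text
t: 25.5
position: [0.5005, -0.1024, 0.0702]
ee_rot: [-3.138, 0.269, -3.118]
wrist_force: [-0.8, 0.1, -3.0]
gripper_width: 0.0111
```

```bash
python3 mv.py .5295 -.103 .004 0.01 .005
```

```text
t 25.5 p [ 0.5005 -0.1024  0.0702] rpy [-3.138   0.2691 -3.1183] F [-0.8  0.1 -3. ] w 0.0111
fold in bin mm [  70.3 -397.8    4.9] yaw,al,be deg [ 7.7  -0.26 -0.2 ] J [ 1.12  0.66 -1.14  2.22  1.13  0.61  0.79]
fold w [ 0.53301384 -0.10190578  0.00494905] eul [ 1.28146632 -0.26388728 -0.19868382]
1 rows; [np.float64(0.33), np.float64(-0.1), np.float64(-0.01), np.float64(-0.003), np.float64(0.0046), np.float64(0.0136)] ... [np.float64(0.33), np.float64(-0.1), np.float64(-0.01), np.float64(-0.003), np.float64(0.0046), np.float64(0.0136)]
[0.33, -0.1, -0.01, -0.003, 0.005, 0.014]
```

Call:
carry_out:
  moves:
    - [0,0,0,0,0,0]
    - [0,0,0,0,0,0]
    - [0,0,0,0,0,0]
    - [0,0,0,0,0,0]
  hand: 0.4

```text
t: 25.83
position: [0.5003, -0.1029, 0.0686]
ee_rot: [-3.141, 0.268, -3.121]
wrist_force: [0.4, 0.5, -0.1]
gripper_width: 0.0256
```

```bash
python3 mv.py .5295 -.103 .004 0.01 .005;python3 - <<'E'
from h import *
snap('wrist','w22')
E
```

```text
t 25.83 p [ 0.5003 -0.1029  0.0686] rpy [-3.1411  0.2683 -3.1209] F [ 0.4  0.5 -0.1] w 0.0256
fold in bin mm [  70.1 -398.2    3.3] yaw,al,be deg [ 7.59 -0.22 -0.03] J [ 1.12  0.67 -1.13  2.22  1.14  0.61  0.79]
fold w [ 0.53279058 -0.10229411  0.00332717] eul [ 1.17727815 -0.21677486 -0.02727117]
1 rows; [np.float64(0.27), np.float64(-0.05), np.float64(-0.16), np.float64(-0.0006), np.float64(0.0038), np.float64(0.0111)] ... [np.float64(0.27), np.float64(-0.05), np.float64(-0.16), np.float64(-0.0006), np.float64(0.0038), np.float64(0.0111)]
[0.27, -0.05, -0.16, -0.001, 0.004, 0.011]
```

View pics/w22.png

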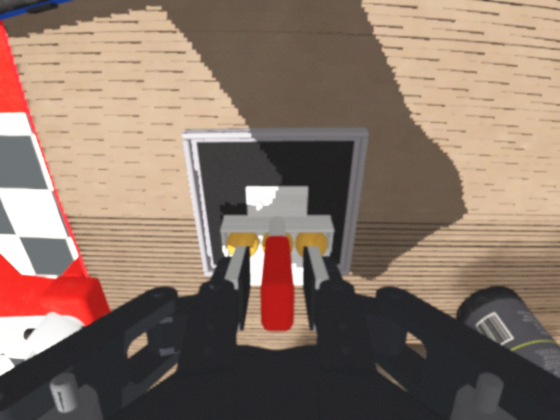

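Call:
carry_out:
  moves:
    - [0,0,0,0,0,0]
    - [0,0,0,0,0,0]
    - [0,0,-0.6,0,0,0]
    - [0,0,-1,0,0,0]
    - [0,0,-1.5,0,0,0]
    - [0,0,-2,0,0,0]
    - [0,0,-2,0,0,0]
    - [0,0,-2.5,0,0,0]
    - [0,0,-2.5,0,0,0]
    - [0,0,-2.5,0,0,0]
    - [0,0,-2,0,0,0]
    - [0,0,0,0,0,0]
    - [0,0,0,0,0,0]
    - [0,0,0,0,0,0]
  hand: -0.3

```text
t: 27.05
position: [0.4527, -0.1054, 0.2186]
ee_rot: [-3.139, 0.252, -3.121]
wrist_force: [-0.4, -0.1, -0.5]
gripper_width: 0.0555
```

Run:
```python
from fit import *
st();M=T('wrist');snap('wrist','w23');p,_=snap('scene','s23')
for k,z in dict(scoop_base=.004,scoop_fold=.004,dock=0,lip_tip=.028).items():
    for c in('wrist','scene'):
        r=bot.landmark_of(k,c);print(k,c,[(round(x['score'],2),at_z(c,x['uv'],z)) for x in r[:1]])
for c in('scene',):
    r=bot.recognise('ball1',c);print(len(r),[(round(x['score'],2),np.round(x['uv'])) for x in r])
cv2.imwrite('pics/s23c.png',cv2.resize(p[150:340,130:400],None,fx=2.9,fy=2.9,interpolation=cv2.INTER_CUBIC))
```

```text
t 27.05 p [ 0.4527 -0.1054  0.2186] rpy [-3.1395  0.2515 -3.1214] F [-0.4 -0.1 -0.5] w 0.0555
scoop_base wrist [(0.97, array([ 0.5085, -0.1014,  0.004 ]))]
scoop_base scene [(0.95, array([ 0.496 , -0.0918,  0.004 ]))]
scoop_fold wrist [(0.96, array([ 0.5302, -0.0996,  0.004 ]))]
scoop_fold scene [(0.87, array([ 0.5335, -0.1036,  0.004 ]))]
dock wrist [(0.85, array([ 0.5005, -0.1004,  0.    ]))]
dock scene [(0.82, array([ 0.5104, -0.1099,  0.    ]))]
lip_tip wrist [(0.98, array([ 0.5567, -0.1007,  0.028 ]))]
lip_tip scene [(0.72, array([ 0.5528, -0.0973,  0.028 ]))]
5 [(0.63, array([176., 297.])), (0.56, array([291., 193.])), (0.56, array([295., 192.])), (0.46, array([166., 286.])), (0.45, array([184., 287.]))]
```

View pics/w23.png

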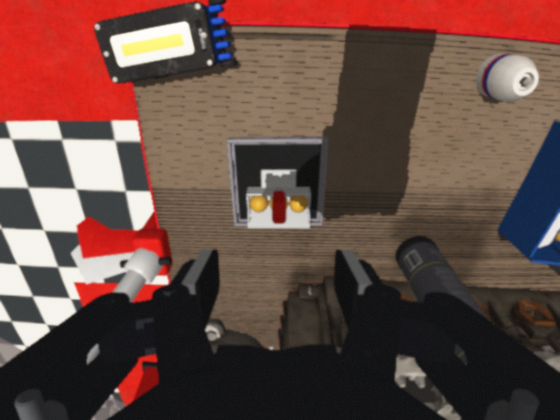

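View pics/s23c.png

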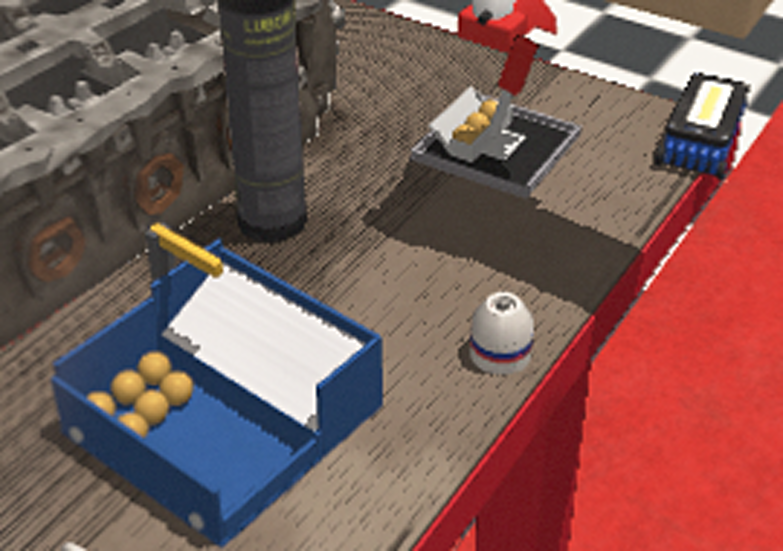

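The scoop stands upright in the tray with three balls in its row. The other six are in the lane, and the hand is clear of everything.

Run:
```python
from rig import bot
print(bot.job_done())
```

```text
the job is handed in; nothing more can be done
None
```

I finished the job and handed it in at about 27.5 s of the 64 s limit. No verdict is reported.

- **Dig:** The scoop came up level with its row of three full and two more balls on top.
- **Strike:** I passed it under the yellow bar at 66–67 mm above the bench. The bar pushed both extra balls off, back into the lane.
- **Placing:** I carried the scoop round the cartridge and stood it in the grey tray, then released it and backed the hand clear.

**Last checks that passed:**
- The wrist and scene pictures show the scoop upright in the tray with three balls in its row, and six balls in the bin lane.
- The wrist camera puts the centre of the scoop's underside 1–8 mm from the tray centre; the limit is 35 mm.
- The cartridge, chuck and lamp look to be where they were; I judged this by eye and did not measure it.

**Checks that disagreed or fell short:**
- The scene camera's estimate of that point is about 23 mm from its own estimate of the tray centre. I trusted the closer wrist view.
- I felt no clear contact when setting the scoop down. The last small downward moves had little effect, so it dropped about 1 mm on release.
- The ball detector returned only 5 hits in the scene picture, so I counted the nine balls by eye.

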